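# Close the bayonet cap of a specimen transit pot over the puck and hold it

### The job

Load the transit pot for the post: stand the metal puck, resin blocks up, in the middle of the pot's small spring stage and let go of it, then take the bayonet cap by the bar on top and lower it over the puck so that the pot's two pins enter its slots. Push it down against the spring, turn it about a quarter turn clockwise (seen from above) to the stop, and ease off so that the spring lifts it and the pins sit in the end pockets. Finish still gripping the cap, locked like that and without letting go, so that I can run the tape round it; leave the other things where they are.

Things in the scene. Friction and masses are not known exactly. Their poses are not given: they have to be found in the camera images.
- pot: Lower half of the transit pot, fixed in a loading stand (grey plate 116 x 100 x 8 mm) on the table. Origin on the pot's axis at the plate's underside (table top), z up, x along the two pins. Flange and clamp rails reach 15.5 mm, bolt heads 18 mm; the steel boss, 48 mm in diameter, ends 43 mm up with a chamfer. The spring stage rises out of it.
- pin_axis (a point): Point on the pot's axis, 34 mm up, at the height of the two pins: round, 6 mm thick, opposite each other, sticking out of the boss along the pot's +x and -x to 33 mm from the axis.
- stage (a joint): Travel of the spring stage, m: 0 = up, grows as it is pressed down, at most 0.0145. The spring pushes up with 4.9 N at 0 and 700 N/m more: 8.4 N at 0.005 (cap locked), about 13 N at full depth.
- stage_top (a point): Centre of the top of the spring stage, an aluminium disc 30 mm in diameter, narrower than the puck; 58 mm above the table while nothing presses it (the puck's weight does not move it). Moves with the stage.
- puck: Aluminium puck 36 mm in diameter, metal body 13 mm high, with four short resin blocks standing on it (22 mm high over all), 48 to 78 g, standing on the table. Origin in the centre of its underside, z up.
- cap: Aluminium bayonet cap, 61 mm in diameter, 88 mm high, 120 to 195 g, standing mouth down on the table. Origin in the centre of its lower edge, z up. Two equal J-slots are cut through the skirt opposite each other (half a turn makes no difference): end pockets on +x and -x, entry slots, 8.5 mm wide with flared mouths, 80 degrees clockwise from the pockets seen from above.
- cap_bar (a point): Grip point in the middle of the black bar on the cap's top, 80 mm above the cap's origin; x along the bar. The bar is 42 mm long (cap's x), 16 mm thick (cap's y) and stands from 60 to 88 mm up (a low collar round its foot reaches 64). Pins enter when the bar is turned 80 degrees counter-clockwise from the pot's x; after 80 degrees clockwise it lies in line with the pins: locked.
- cap_shoulder (a point): On the cap's axis 42 mm above its origin: shoulder that bears on the puck's metal rim, below a funnel that centres it. Cap origin above the pot's: 43 mm skirt meets boss (1.2 mm clearance), 37 pins enter slots, 29 shoulder meets puck, under 20 free to turn, 16.5 slot roof stops on the pins; locked 24, pins in pockets 4 mm deep with 2.5 degrees of play.
- tape: Roll of green tape, 52 mm in diameter, 12 mm high, lying flat; bystander, leave it. Origin at the centre of its underside.
- stain_vial: Small amber vial with black cap, 25 mm wide, 48 mm high; bystander, leave it. Origin at the centre of its underside.
- drop_bottle: White bottle with blue cap, 33 mm wide, 64 mm high; bystander, leave it. Origin at the centre of its underside.
- resin_bottle: Brown bottle with black cap, 52 mm wide, 99 mm high; bystander, leave it. Origin at the centre of its underside.

How it is judged:
On the way, in this order (a step that is already met when the one before it is completed fails the run):
1. the puck stands upright on the raised spring stage, in the middle, let go (horizontal distance between puck and stage_top below 0.006 m and z of puck in the frame of stage_top between -0.003 and 0.003 m and angle between puck's own z axis and vertical below 0.1 rad and value of joint stage below 0.002 m and contact force between the fingers and puck below 0.1 N), for 0.2 s.
2. the gripped cap is pushed down over the puck against the spring, pins past the lips of the slots (z of cap in the frame of pot below 0.0205 m and horizontal distance between cap and pot below 0.003 m and value of joint stage above 0.0065 m and contact force between the fingers and cap above 1 N), for 0.05 s.
At the end, for the whole second after the job is handed in: Cap locked and gripped (over 2 N), at rest: x axis within 0.1 rad of the pins' line, origin 21.5 to 25.8 mm above the pot's, within 3 mm of its axis, tilt under 0.06; puck inside upright, within 4 mm of the axis, pressed with over 3 N, stage travel 3 to 8 mm (angle between the x axis of cap and the x axis of pot, either way round below 0.1 rad and z of cap in the frame of pot between 0.0215 and 0.0258 m and horizontal distance between cap and pot below 0.003 m and angle between cap's own z axis and vertical below 0.06 rad and horizontal distance between puck and pot below 0.004 m and angle between puck's own z axis and vertical below 0.1 rad and contact force between cap and puck above 3 N and value of joint stage between 0.003 and 0.008 m and contact force between the fingers and cap above 2 N and linear speed of cap below 0.02 m/s); the arm keeps its last pose, push and grip.
It fails at once if the puck is tipped over (angle between puck's own z axis and vertical above 0.7 rad).
It fails at once if the cap is tipped over (angle between cap's own z axis and vertical above 0.7 rad).
It fails at once if a bystander is moved by more than 20 mm (distance of any of tape, stain_vial, drop_bottle, resin_bottle from where it was at the start of the episode above 0.02 m).
It also fails if it takes over 72 s, if anything falls off the work surface, if the arm or the gripper's body presses on something with over 40 N, if the wrist force passes 120 N, or if a joint passes its speed limit or range.

### The arm

A 7-joint arm with a two-finger parallel gripper is mounted at the origin on a cart in front of the work surface, level with it; the furniture and walls round the work are solid. World frame = base frame: x ahead of the robot, y to its left, z up, the work surface at z = 0. Lengths are in m, angles in rad, forces in N, time in s.
With the tool pointing down it reaches from about 0.425 to 0.925 m from the base axis. Payload 6.8 kg.
Tool frame: the origin (TCP) lies at the centre of the arm's flange, where the gripper is bolted on; the fingertips stand 173 mm ahead of it and the grasp point (between the pads) lies 155 mm ahead of it; z points along the fingers, y is the direction in which the jaws open and shut (so a half turn about z gives the same grasp; the last joint's range is limited). The gripper opens to 85 mm and grips with 20 to 120 N. Pads are 22 mm wide; open, the fingers measure 114 mm over their backs; the gripper's body (76 mm by 85 mm) begins 54 mm behind the grasp point. The pads swing forward as they close: fully open they stand 13 mm farther back than shut.
Start: joints at [-1.346, 0.477, 0.022, 1.555, -0.011, 1.109, -0.083], TCP at [0.221, 0.638, 0.405] pointing down, gripper open.
Joint ranges: [-2.96, 2.96], [-0.34, 2.1], [-1.41, 1.46], [0.24, 2.44], [-1.37, 4.51], [0.17, 1.92], [-2.96, 2.96]. Speed limits (rad/s): [2.39, 2.39, 3.14, 3.14, 3.14, 3.14, 3.14].

### API

Orientations are given as a rotation vector (axis times angle).
In Python, from bench import readout, grab_frame, camera_model, r gives the robot as it stands.
- The arm moves only by the tool apply_moves, never from a script. Its argument "deltas" is a list of rows, each an object with "xyz": the shift along the world's x, y, z in m, a list of three; "turn": the turn about the world's z in rad. In form: [{"xyz": [dx, dy, dz], "turn": turn}, ...]. A call has 1 to 12 rows; each row shifts and turns the commanded pose from where the row before left it; what a row does not reach is not made up. A row lasts 1/12 s, in which the tool goes at most 41.7 mm and 7.16 degrees, less where a joint would pass 70% of its speed; a pose out of reach is approached as far as the arm can. A call with a gripper value outside its range is refused whole. "claw" is the gripper's target within -1 to 1 (shut at 1, half-way at 0, fully open at -1), set as the call begins (left out, the last holds). The fingers move at their own pace and stop on an object; "squeeze" is the grip in N (left out, the last holds). Time passes only in rows, so rows that do not move let the fingers close. It gives the time, the measured TCP pose, the force and the opening at its end, in the units of the state.
- readout.get_obs(): the state, without advancing time (a new reading comes with each control period).
- grab_frame(name): name is "scene" or "side" or "wrist"; returns the picture (384x512x3 uint8, red, green, blue); there is no depth.
- camera_model(name): a dict with "intrinsics" (3x3 intrinsics, pixels), "R" (3x3) and "t" (3): a world point X has camera coordinates R X + t. Camera axes: x right, y down, z forward; pixel columns grow to the right and rows downward; lengths in m; the calibration is good to about 2 mm. The wrist camera is an equidistant fisheye: a pixel r from the principal point sees the ray r / f radians off the axis. A picture is of the moment at which its call begins: read the wrist's pose just before it. camera_model takes no time and is no camera call; for the wrist camera it gives the pose at the moment of the call.
- r.hand_in(): hands the job in, once; it reports no verdict.
The state is a dict: "clock": time; "joints": joint angles; "qvel": joint speeds; "tau": joint torques, N m; "tcp_pos": TCP position; "orientation": TCP orientation; "contact_force": force on the tool from outside, world axes, zero at the start; "moment": the same for the moment, N m; "grip_width": finger opening in m.
Only numpy, scipy, OpenCV 4.12 (cv2) and the standard library are available. Lean on these libraries where they do the work, as an engineer would, in place of code of your own. Each camera call takes 0.05 s, during which the arm holds its last target.

## Working session

There is one attempt and no reset: what is moved stays moved. The work goes in short steps, Python scripts to look and compute and a tool call to move; the robot and the scene stay as the last step left them, time stands still between calls to the robot, and variables do not carry over. Pictures are saved under pics/ and viewed, and the job is handed in when it is done.

Besides the shell and the picture viewer there is one more tool, called as name(argument=value, ...) on one line, values as JSON. apply_moves: Moves the arm, as the interface text tells. Its arguments: {"type":"object","properties":{"deltas":{"type":"array"},"claw":{"type":"number"},"squeeze":{"type":"number"}},"required":["deltas"]}

```bash
mkdir -p pics; ls
python3 - <<'E'
from bench import readout, grab_frame, camera_model, r
import cv2
print(readout.get_obs())
for n in("scene","side","wrist"):
    print(n,camera_model(n))
    cv2.imwrite(f"pics/{n}0.png",cv2.cvtColor(grab_frame(n),cv2.COLOR_RGB2BGR))
E
```

```text
pics
{'clock': 0.0, 'joints': array([-1.34611908,  0.47778142,  0.02238309,  1.55642347, -0.0115526 ,
        1.10930969, -0.08310036]), 'qvel': array([ 2.09097286e-03,  6.86183248e-04, -5.76961351e-05, -6.28946678e-04,
       -6.48912569e-04, -7.61291936e-04, -6.17254496e-04]), 'tau': array([-1.00338426e-06, -5.96441317e+01,  1.60757158e+00, -2.81188685e+01,
        1.23377703e-02,  9.19958402e-03, -9.65452891e-07]), 'tcp_pos': array([0.2204203 , 0.63771158, 0.40375061]), 'orientation': array([-5.20347224e-01, -3.09800345e+00,  2.80110084e-03]), 'contact_force': array([ 0.02651042, -0.60255259, -0.49222633]), 'moment': array([-0.01372802,  0.00472781,  0.01380855]), 'grip_width': 0.08533477016384688}
scene {'intrinsics': array([[477.73927318,   0.        , 255.8442172 ],
       [  0.        , 477.73927318, 196.43306579],
       [  0.        ,   0.        ,   1.        ]]), 'R': array([[ 0.52745479, -0.84932539, -0.02092429],
       [-0.50322353, -0.2924827 , -0.81315432],
       [ 0.68451261,  0.43943174, -0.58167193]]), 't': array([-0.36470444,  0.32010094,  0.85868107])}
side {'intrinsics': array([[457.83666461,   0.        , 256.77958499],
       [  0.        , 457.83666461, 192.46306858],
       [  0.        ,   0.        ,   1.        ]]), 'R': array([[ 0.86743479, -0.49709237, -0.02135556],
       [-0.346909  , -0.57347906, -0.74214278],
       [ 0.35666655,  0.6511689 , -0.66990151]]), 't': array([-0.54524818,  0.21332172,  0.96331383])}
wrist {'intrinsics': array([[297.31863964,   0.        , 255.24846184],
       [  0.        , 297.31863964, 192.03597674],
       [  0.        ,   0.        ,   1.        ]]), 'R': array([[ 0.32700623,  0.94501914, -0.00239709],
       [ 0.89791383, -0.30991344,  0.31257705],
       [ 0.29464841, -0.10436702, -0.94988938]]), 't': array([-0.67344428, -0.03961964,  0.38227169])}
```

View pics/scene0.png

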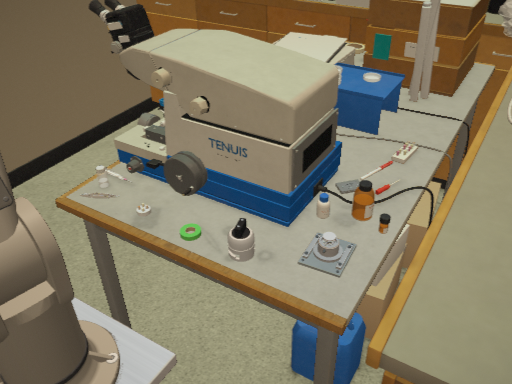

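View pics/side0.png

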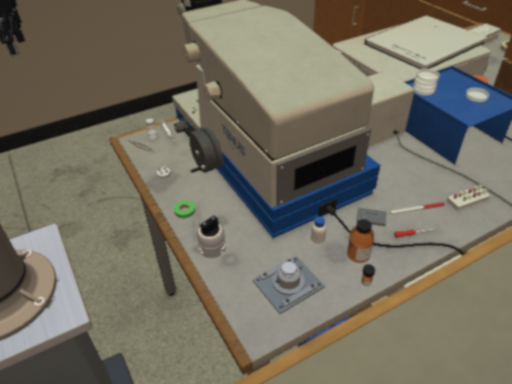

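View pics/wrist0.png

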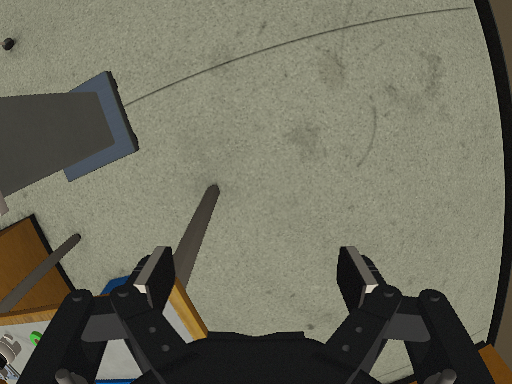

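Both overview pictures show the puck (scene 143,209; side 163,172), the cap (scene 241,243; side 210,235), and the pot (scene 328,250; side 289,280). Next I'll enlarge them.

Run:
```python
import cv2,numpy as np
s=cv2.imread("pics/scene0.png");d=cv2.imread("pics/side0.png")
def c(im,x,y,h=30,k=400):
    return cv2.resize(im[y-h:y+h,x-h:x+h],(k,k),interpolation=cv2.INTER_CUBIC)
for i,(a,b,h) in enumerate([((143,209),(163,172),20),((241,241),(210,235),30),((328,250),(289,280),40)]):
    cv2.imwrite(f"pics/z{i}.png",np.hstack([c(s,*a,h),c(d,*b,h)]))
```

```text
(no output)
```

View pics/z0.png

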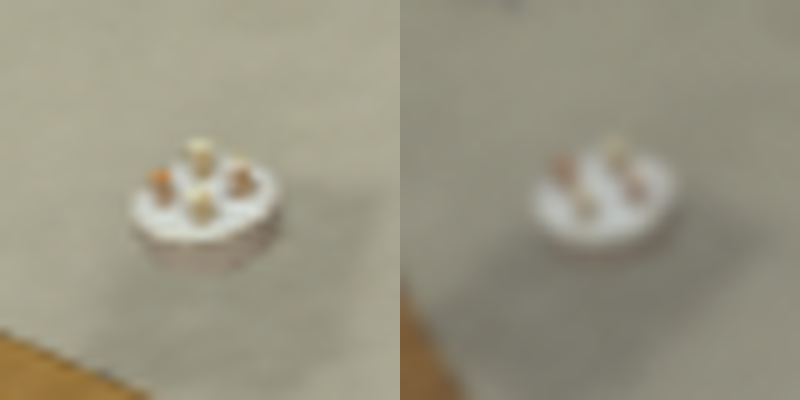

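View pics/z1.png

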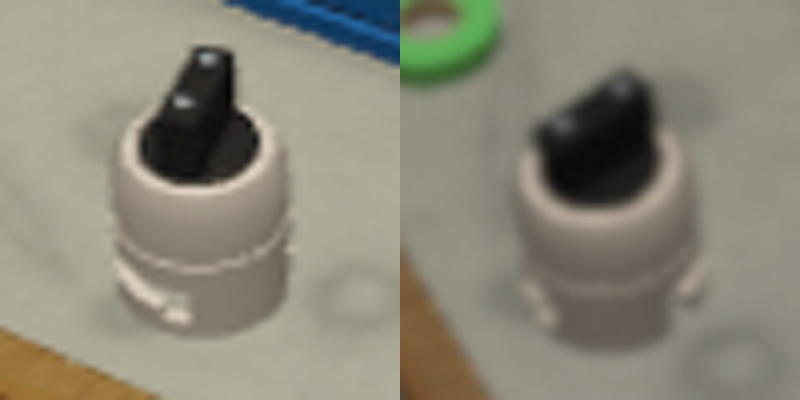

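View pics/z2.png

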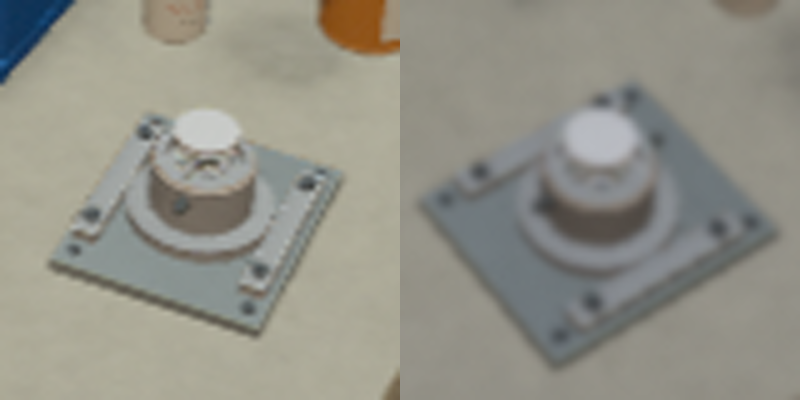

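```bash
cat > h.py <<'E'
import numpy as np, cv2
from bench import readout, grab_frame, camera_model, r
def ray(cam,uv):
    K=cam["intrinsics"];R=cam["R"];t=cam["t"]
    return -R.T@t, R.T@np.linalg.inv(K)@np.array([uv[0],uv[1],1.])
def rayf(cam,uv):
    K=cam["intrinsics"];R=cam["R"];t=cam["t"]
    d=np.array([uv[0]-K[0,2],uv[1]-K[1,2]])/K[0,0];th=np.hypot(*d)
    v=np.array([*(np.sin(th)*d/max(th,1e-9)),np.cos(th)])
    return -R.T@t,R.T@v
def onz(od,z):
    o,d=od; return o+d*(z-o[2])/d[2]
def tri(a,b):
    A=np.zeros((3,3));B=np.zeros(3)
    for o,d in(a,b):
        d=d/np.linalg.norm(d);P=np.eye(3)-np.outer(d,d);A+=P;B+=P@o
    return np.linalg.solve(A,B)
def proj(cam,X,fish=False):
    c=cam["R"]@np.asarray(X,float)+cam["t"];K=cam["intrinsics"]
    if fish:
        rr=np.hypot(c[0],c[1]);th=np.arctan2(rr,c[2]);return np.array([K[0,2],K[1,2]])+K[0,0]*th*c[:2]/max(rr,1e-12)
    return np.array([K[0,0]*c[0]/c[2]+K[0,2],K[1,1]*c[1]/c[2]+K[1,2]])
E
python3 - <<'E'
from h import *
S=camera_model("scene");D=camera_model("side")
np.set_printoptions(precision=4,suppress=True)
def px(c,h,u):
    k=200/h; return (c[0]-h+(u[0]+.5)/k-.5, c[1]-h+(u[1]+.5)/k-.5)
def go(n,cs,cd,h,us,ud,z):
    a=ray(S,px(cs,h,us));b=ray(D,px(cd,h,ud))
    print(n,"scene",onz(a,z)[:2],"side",onz(b,z)[:2],"tri",tri(a,b))
go("puck",(143,209),(163,172),20,(207,200),(204.5,196),.013)
C=((241,241),(210,235),30)
go("bar1",*C,(183,101),(163,126),.088);go("bar2",*C,(208,59),(221,88),.088)
P=((328,250),(289,280),40)
go("stage",*P,(207,130),(200,138),.058)
for n,a,b in(("L",(50,263),(20,205)),("B",(258,333),(157,365)),("R",(342,175),(378,235)),("T",(150,115),(233,83))): go(n,*P,a,b,.008)
for n,a,b in (("tape",(190,232),(184,209)),("vial",(384,224),(368,275)),("drop",(323,206),(318,230)),("resin",(363,201),(361,241))):
    print(n,onz(ray(S,a),.02)[:2],onz(ray(D,b),.02)[:2])
E
```

```text
puck scene [0.443  0.1888] side [0.4443 0.1866] tri [0.4455 0.1914 0.0098]
bar1 scene [ 0.4332 -0.1163] side [ 0.4321 -0.1192] tri [ 0.4328 -0.1171  0.0874]
bar2 scene [ 0.4561 -0.1112] side [ 0.4557 -0.1133] tri [ 0.4563 -0.1114  0.0871]
stage scene [ 0.537  -0.2894] side [ 0.5371 -0.2916] tri [ 0.5384 -0.2894  0.0561]
L scene [ 0.4733 -0.2458] side [ 0.4754 -0.2499] tri [ 0.4782 -0.2442  0.0018]
B scene [ 0.4803 -0.3433] side [ 0.4838 -0.3454] tri [ 0.4863 -0.3415  0.0015]
R scene [ 0.5948 -0.3352] side [ 0.5956 -0.3391] tri [ 0.5988 -0.3349  0.0033]
T scene [ 0.5889 -0.2392] side [ 0.589  -0.2402] tri [ 0.5897 -0.2391  0.007 ]
tape [0.4234 0.0189] [0.433 0.014]
vial [ 0.6857 -0.3687] [ 0.6852 -0.3684]
drop [ 0.6777 -0.2107] [ 0.6709 -0.2102]
resin [ 0.749  -0.2902] [ 0.7335 -0.287 ]
```

Run:
```python
from h import *
np.set_printoptions(precision=4,suppress=True)
S=camera_model("scene");D=camera_model("side")
print("knob",tri(ray(S,(183,173)),ray(D,(205,149))),"vial",tri(ray(S,(102,181)),ray(D,(151,128))))
print("scope corner",tri(ray(S,(299,222)),ray(D,(270,232))), "leftcorner",onz(ray(S,(120,163)),0))
print("pin expected scene",proj(S,(.504,-.2935,.034)),"seen",(328-40+180.5/5-.5,210+206.5/5-.5))
print("side",proj(D,(.504,-.2935,.034)),"seen",(249+143.5/5-.5,240+205.5/5-.5))
```

```text
knob [0.5523 0.1361 0.0778] vial [0.4848 0.3867 0.0152]
scope corner [ 0.5469 -0.2045  0.0648] leftcorner [0.5916 0.4234 0.    ]
pin expected scene [323.6374 252.893 ] seen (323.6, 250.8)
side [275.0646 281.925 ] seen (277.2, 280.6)
```

apply_moves(deltas=[{"xyz": [0.014, -0.028, -0.006], "turn": -0.05}, {"xyz": [0.014, -0.028, -0.006], "turn": -0.05}, {"xyz": [0.014, -0.028, -0.006], "turn": -0.05}, {"xyz": [0.014, -0.028, -0.006], "turn": -0.05}, {"xyz": [0.014, -0.028, -0.006], "turn": -0.05}, {"xyz": [0.014, -0.028, -0.006], "turn": -0.05}, {"xyz": [0.014, -0.028, -0.006], "turn": -0.05}, {"xyz": [0.014, -0.028, -0.006], "turn": -0.05}, {"xyz": [0.014, -0.028, -0.006], "turn": -0.05}, {"xyz": [0.014, -0.028, -0.006], "turn": -0.05}, {"xyz": [0.014, -0.028, -0.006], "turn": -0.05}, {"xyz": [0.014, -0.028, -0.006], "turn": -0.05}], claw=-1)

```text
clock: 1.15
tcp_pos: [0.3888, 0.3005, 0.3324]
orientation: [-1.416, -2.804, 0.0]
contact_force: [0.2, 0.4, -0.1]
grip_width: 0.0857
```

apply_moves(deltas=[{"xyz": [0.0137, -0.028, -0.013], "turn": -0.05}, {"xyz": [0.0137, -0.028, -0.013], "turn": -0.05}, {"xyz": [0.0136, -0.028, -0.013], "turn": -0.05}, {"xyz": [0.0136, -0.0275, -0.013], "turn": -0.05}, {"xyz": [0, 0, 0], "turn": 0}, {"xyz": [0, 0, 0], "turn": 0}])

```text
clock: 1.65
tcp_pos: [0.4434, 0.1887, 0.28]
orientation: [-1.691, -2.648, 0.003]
contact_force: [-0.2, 1.2, 0.7]
grip_width: 0.0854
```

Run:
```python
from h import *
np.set_printoptions(precision=4,suppress=True)
S=camera_model("scene");D=camera_model("side")
for z in(0,.02,.05): print("corner",z,onz(ray(S,(291,224)),z),onz(ray(D,(271,237)),z))
print(readout.get_obs()["tcp_pos"])
W=camera_model("wrist");im=grab_frame("wrist")
cv2.imwrite("pics/w1.png",cv2.cvtColor(im,cv2.COLOR_RGB2BGR))
np.save("w1.npy",W,allow_pickle=True)
print("pred puck",proj(W,(.4435,.188,.013),True))
```

```text
corner 0 [ 0.5944 -0.1637  0.    ] [ 0.5764 -0.1576  0.    ]
corner 0.02 [ 0.5723 -0.1751  0.02  ] [ 0.567  -0.1732  0.02  ]
corner 0.05 [ 0.5393 -0.1923  0.05  ] [ 0.5529 -0.1966  0.05  ]
[0.4434 0.1887 0.28  ]
pred puck [257.2486 195.7182]
```

View pics/w1.png

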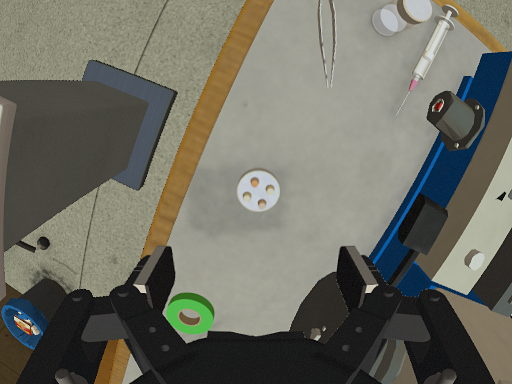

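Run:
```python
from h import *
np.set_printoptions(precision=4,suppress=True)
W=np.load("w1.npy",allow_pickle=True).item()
im=cv2.imread("pics/w1.png")
cv2.imwrite("pics/w1z.png",cv2.resize(im[160:220,228:288],(600,600),interpolation=cv2.INTER_CUBIC))
print(-W["R"].T@W["t"],W["R"][2])
print(onz(rayf(W,(258,191)),.013))
```

```text
[0.4081 0.2615 0.2501] [ 0.1301 -0.2854 -0.9495]
[0.4423 0.1921 0.013 ]
```

View pics/w1z.png

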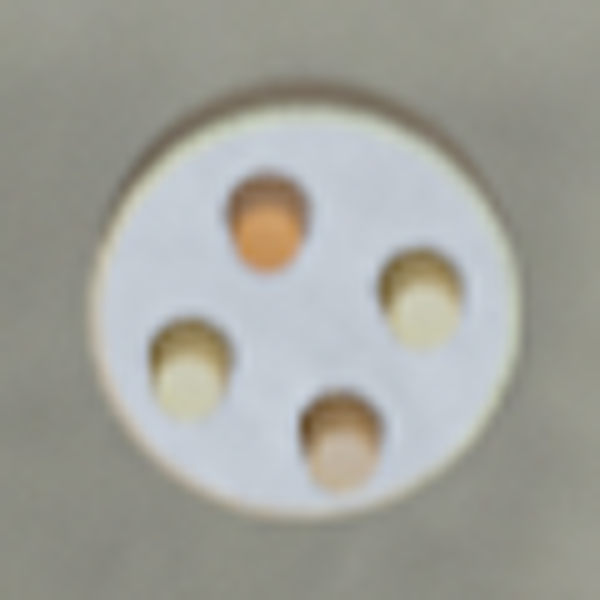

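The puck is at wrist pixel (258.6,191.0), which gives about (0.4425,0.192). That agrees with the other cameras to about 3 mm. Descending now.

apply_moves(deltas=[{"xyz": [-0.0005, 0.0015, -0.024], "turn": 0}, {"xyz": [0, 0, -0.024], "turn": 0}, {"xyz": [0, 0, -0.024], "turn": 0}, {"xyz": [0, 0, -0.016], "turn": 0}, {"xyz": [0, 0, -0.01], "turn": 0}, {"xyz": [0, 0, -0.006], "turn": 0}, {"xyz": [0, 0, 0], "turn": 0}])

```text
clock: 2.28
tcp_pos: [0.4423, 0.1928, 0.1762]
orientation: [-1.683, -2.652, 0.001]
contact_force: [-0.3, -0.6, 0.4]
grip_width: 0.0855
```

apply_moves(deltas=[{"xyz": [0, 0, 0], "turn": 0}, {"xyz": [0, 0, 0], "turn": 0}, {"xyz": [0, 0, 0], "turn": 0}, {"xyz": [0, 0, 0], "turn": 0}, {"xyz": [0, 0, 0], "turn": 0}, {"xyz": [0, 0, 0], "turn": 0}, {"xyz": [0, 0, 0], "turn": 0}, {"xyz": [0, 0, 0], "turn": 0}], claw=1, squeeze=40)

```text
clock: 2.95
tcp_pos: [0.4429, 0.1921, 0.1777]
orientation: [1.686, 2.651, 0.002]
contact_force: [-1.5, -1.0, 8.3]
grip_width: 0.0333
```

Run:
```python
from h import *
np.set_printoptions(precision=4,suppress=True)
o=readout.get_obs();print(o["tcp_pos"],o["contact_force"],o["grip_width"],o["orientation"],o["joints"])
W=camera_model("wrist");im=grab_frame("wrist")
cv2.imwrite("pics/w2.png",cv2.cvtColor(im,cv2.COLOR_RGB2BGR)[:, :])
```

```text
[0.4429 0.1921 0.1777] [-1.4746 -0.9744  8.2503] 0.03329321764601994 [1.6858 2.6506 0.0021] [-0.7162  0.5369  0.2188  2.1749 -0.2579  0.4521  0.1433]
```

View pics/w2.png

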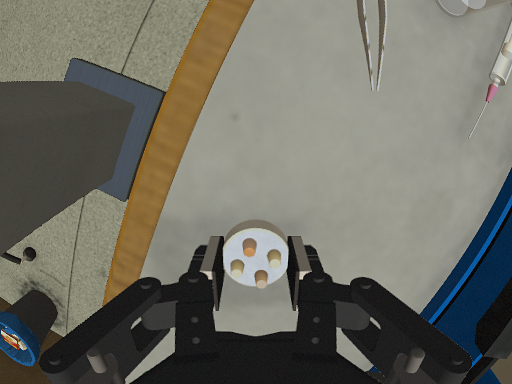

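Run:
```python
from h import *
np.set_printoptions(precision=4,suppress=True)
W=camera_model("wrist");o=readout.get_obs();p=o["tcp_pos"]
for z in (.155,.165,.173): print(z,proj(W,p-[0,0,z],True))
print(onz(rayf(W,(255.5,255)),.013))
im=cv2.imread("pics/w2.png")
cv2.imwrite("pics/w2z.png",cv2.resize(im[200:330,190:320],(650,650),interpolation=cv2.INTER_CUBIC))
```

```text
0.155 [257.5988 268.2962]
0.165 [257.4462 258.0407]
0.173 [257.3349 250.6058]
[0.4411 0.1935 0.013 ]
```

View pics/w2z.png

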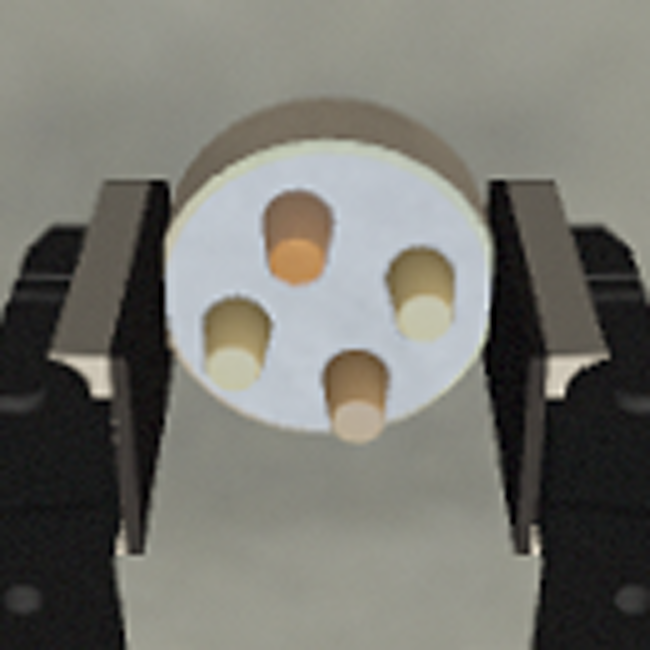

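The puck sits centred between the pads. Lifting it.

apply_moves(deltas=[{"xyz": [0, 0, 0.006], "turn": 0}, {"xyz": [0, 0, 0.012], "turn": 0}, {"xyz": [0, 0, 0.02], "turn": 0}, {"xyz": [0, 0, 0.03], "turn": 0}, {"xyz": [0, 0, 0.03], "turn": 0}, {"xyz": [0, 0, 0.022], "turn": 0}, {"xyz": [0, 0, 0], "turn": 0}, {"xyz": [0, 0, 0], "turn": 0}])

```text
clock: 3.67
tcp_pos: [0.4429, 0.1921, 0.2981]
orientation: [1.685, 2.65, 0.005]
contact_force: [0.0, 0.4, -0.3]
grip_width: 0.0335
```

Run:
```python
from h import *
np.set_printoptions(precision=4,suppress=True)
o=readout.get_obs();print(o["tcp_pos"],o["contact_force"],o["grip_width"],o["orientation"],o["joints"])
im=cv2.cvtColor(grab_frame("wrist"),cv2.COLOR_RGB2BGR)
cv2.imwrite("pics/w3.png",cv2.resize(im[200:330,190:320],(650,650),interpolation=cv2.INTER_CUBIC))
```

```text
[0.4429 0.1921 0.2981] [ 0.0087  0.4232 -0.2691] 0.03353833698074771 [1.6851 2.6502 0.0051] [-0.8116  0.3144  0.3248  2.1233 -0.1509  0.7217  0.0497]
```

View pics/w3.png

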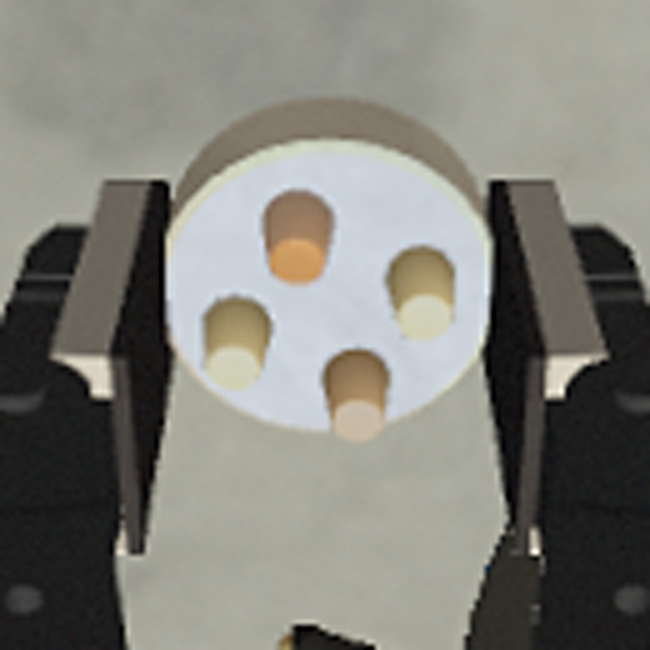

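apply_moves(deltas=[{"xyz": [0.002, -0.02, 0.004], "turn": -0.05}, {"xyz": [0.002, -0.036, 0.004], "turn": -0.07}, {"xyz": [0.002, -0.036, 0.002], "turn": -0.07}, {"xyz": [0.002, -0.036, 0], "turn": -0.07}, {"xyz": [0.002, -0.036, 0], "turn": -0.07}, {"xyz": [0.002, -0.036, 0], "turn": -0.07}, {"xyz": [0.002, -0.036, 0], "turn": -0.07}, {"xyz": [0.002, -0.036, 0], "turn": -0.07}, {"xyz": [0.002, -0.036, 0], "turn": -0.07}, {"xyz": [0.002, -0.036, 0], "turn": -0.07}, {"xyz": [0.002, -0.036, 0], "turn": -0.07}, {"xyz": [0.002, -0.036, 0], "turn": -0.07}])

```text
clock: 4.72
tcp_pos: [0.4655, -0.226, 0.3055]
orientation: [-2.605, -1.752, 0.003]
contact_force: [0.9, -0.1, -0.9]
grip_width: 0.0337
```

apply_moves(deltas=[{"xyz": [0.002, -0.036, 0], "turn": -0.06}, {"xyz": [0, -0.03, 0], "turn": -0.06}, {"xyz": [0, 0, 0], "turn": 0}, {"xyz": [0, 0, 0], "turn": 0}])

```text
clock: 5.05
tcp_pos: [0.4671, -0.2921, 0.3054]
orientation: [-2.707, -1.593, 0.005]
contact_force: [0.6, 1.0, -1.0]
grip_width: 0.0335
```

Run:
```python
from h import *
np.set_printoptions(precision=4,suppress=True)
o=readout.get_obs();print(o["tcp_pos"],o["contact_force"],o["grip_width"],o["orientation"],o["joints"])
W=camera_model("wrist");im=cv2.cvtColor(grab_frame("wrist"),cv2.COLOR_RGB2BGR)
np.save("w4.npy",W,allow_pickle=True)
print(proj(W,(.536,-.2905,.058),True),proj(W,(.4445,-.115,.088),True),W["R"][2],-W["R"].T@W["t"])
cv2.imwrite("pics/w4.png",im)
```

```text
[ 0.4671 -0.2921  0.3054] [ 0.5841  1.0235 -1.0069] 0.03348218547608862 [-2.7066 -1.593   0.0046] [-0.0592  0.4628  0.6525  1.978  -0.3752  0.8246  0.2956]
[335.6703 157.9937] [101.7901  14.7693] [-0.1543 -0.2742 -0.9492] [ 0.5044 -0.2219  0.2754]
```

View pics/w4.png

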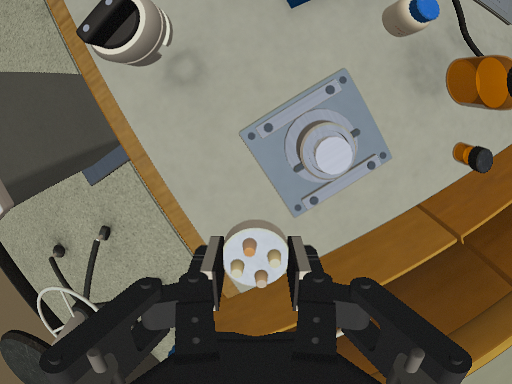

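Run:
```python
import cv2
im=cv2.imread("pics/w4.png")
cv2.imwrite("pics/w4z.png",cv2.resize(im[62:222,235:395],(800,800),interpolation=cv2.INTER_CUBIC)[:600])
cv2.imwrite("pics/w4c.png",cv2.resize(im[0:80,70:190],(720,480),interpolation=cv2.INTER_CUBIC)[:600])
```

```text
(no output)
```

View pics/w4z.png

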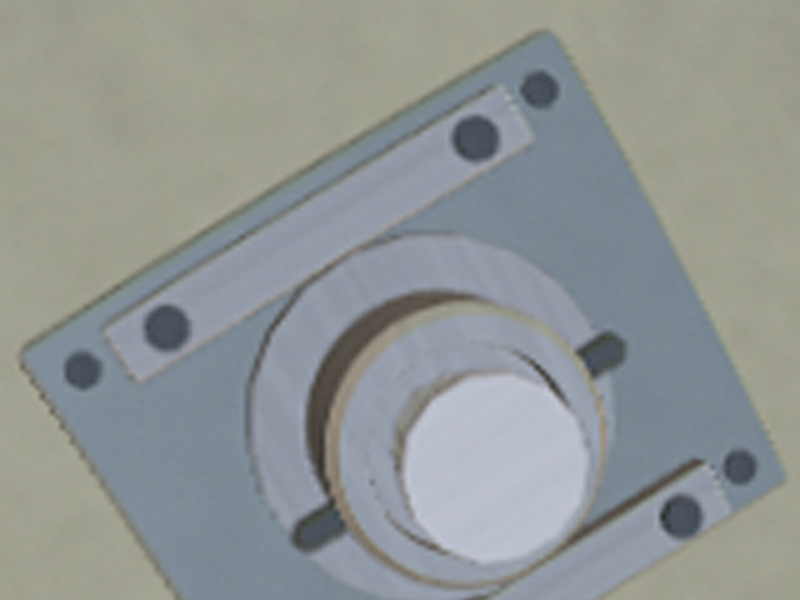

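View pics/w4c.png

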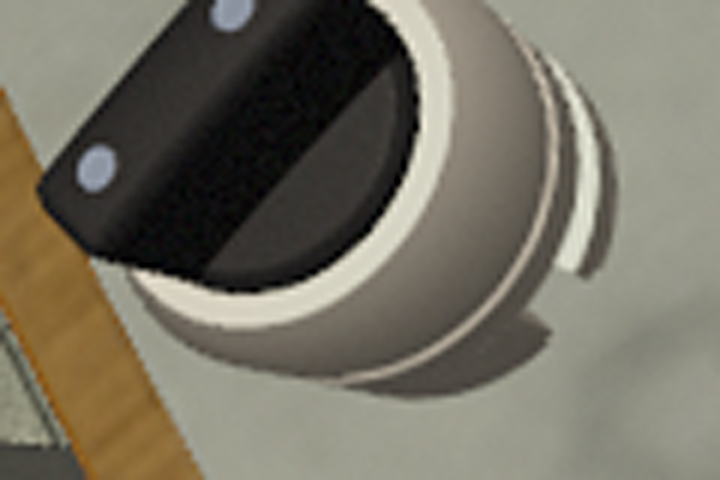

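Run:
```python
from h import *
np.set_printoptions(precision=4,suppress=True)
W=np.load("w4.npy",allow_pickle=True).item()
f=lambda u:(235+(u[0]+.5)/5-.5,62+(u[1]+.5)/5-.5)
q=lambda u,z:onz(rayf(W,f(u)),z)
print("stage",q((495,467),.058),"boss",q((468,445),.043))
a,b=q((622,341),.034),q((297,540),.034);print("pins",a,b,(a+b)/2,a-b,np.arctan2(*(a-b)[1::-1]),np.linalg.norm(a-b))
c=[q(u,.008) for u in((22,352),(550,32),(785,480))];print("plate",c,(c[0]+c[2])/2,np.arctan2(*(c[1]-c[0])[1::-1]),np.linalg.norm(c[1]-c[0]),np.linalg.norm(c[1]-c[2]))
g=lambda u:(70+(u[0]+.5)/6-.5,(u[1]+.5)/6-.5)
a,b=[onz(rayf(W,g(u)),.088) for u in((97,168),(232,10))];print("bar",a,b,(a+b)/2,np.arctan2(*(b-a)[1::-1]),np.linalg.norm(b-a))
o=readout.get_obs();p=o["tcp_pos"];a=o["orientation"];R=cv2.Rodrigues(a)[0];print(R)
print(onz(rayf(W,(190+(328+.5)/5-.5,200+(287+.5)/5-.5)),p[2]-.1777+.013)-p)
```

```text
stage [ 0.5355 -0.2876  0.058 ] boss [ 0.5352 -0.2868  0.043 ]
pins [ 0.5685 -0.2857  0.034 ] [ 0.5033 -0.29    0.034 ] [ 0.5359 -0.2879  0.034 ] [0.0652 0.0043 0.    ] 0.0660543424491533 0.06536919573714443
plate [array([ 0.4758, -0.2422,  0.008 ]), array([ 0.5888, -0.2351,  0.008 ]), array([ 0.5955, -0.333 ,  0.008 ])] [ 0.5356 -0.2876  0.008 ] 0.06289344396972724 0.1132145243194749 0.09808569320728856
bar [ 0.4298 -0.1148  0.088 ] [ 0.4531 -0.1091  0.088 ] [ 0.4414 -0.112   0.088 ] 0.23908157241170735 0.02398441747368316
[[ 0.4828  0.8757 -0.0029]
 [ 0.8757 -0.4828  0.0007]
 [-0.0008 -0.0029 -1.    ]]
[-0.0026 -0.0017 -0.1647]
```

apply_moves(deltas=[{"xyz": [0.02, 0.001, 0], "turn": 0}, {"xyz": [0.03, 0.002, 0], "turn": 0}, {"xyz": [0.02, 0.0015, -0.015], "turn": 0}, {"xyz": [0, 0, -0.023], "turn": 0}, {"xyz": [0, 0, -0.01], "turn": 0}, {"xyz": [0, 0, -0.005], "turn": 0}, {"xyz": [0, 0, 0], "turn": 0}, {"xyz": [0, 0, 0], "turn": 0}])

```text
clock: 5.77
tcp_pos: [0.5379, -0.2856, 0.254]
orientation: [-2.704, -1.599, 0.001]
contact_force: [-0.1, 0.5, -0.2]
grip_width: 0.0334
```

Run:
```python
from h import *
np.set_printoptions(precision=4,suppress=True)
o=readout.get_obs();print(o["tcp_pos"],o["contact_force"],o["grip_width"])
ims=[]
for n in("scene","side","wrist"):
    W=camera_model(n);im=cv2.cvtColor(grab_frame(n),cv2.COLOR_RGB2BGR);cv2.imwrite(f"pics/{n}5.png",im)
    c=(proj(W,(.536,-.2885,.065),n=="wrist")).astype(int);print(n,c)
    h=40 if n!="wrist" else 65
    y=min(max(c[1],h),384-h)
    ims.append(cv2.resize(im[y-h:y+h,c[0]-h:c[0]+h],(400,400),interpolation=cv2.INTER_CUBIC))
cv2.imwrite("pics/z5.png",np.hstack(ims[:2]));cv2.imwrite("pics/z5w.png",ims[2])
```

```text
[ 0.5379 -0.2856  0.254 ] [-0.1173  0.4737 -0.1716] 0.03341496922592224
scene [328 233]
side [287 264]
wrist [255 239]
```

View pics/z5.png

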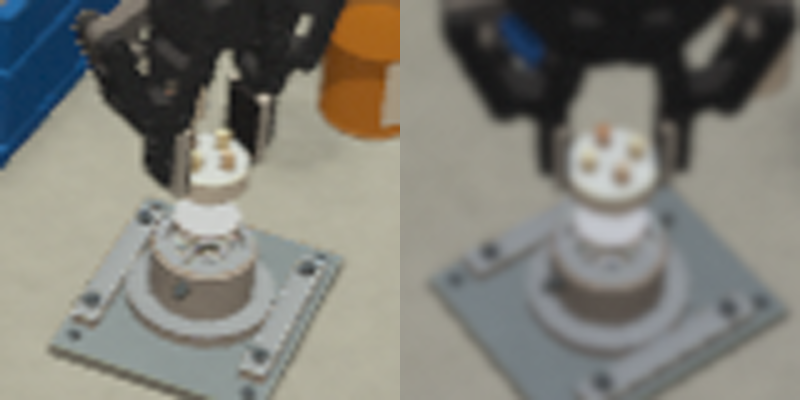

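View pics/z5w.png

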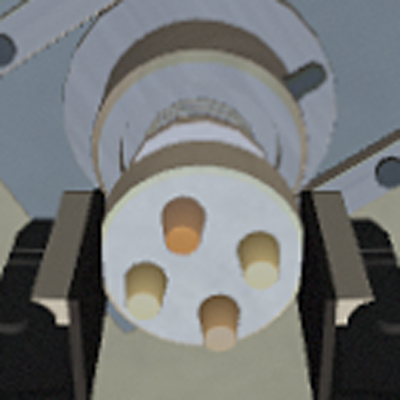

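View pics/scene5.png

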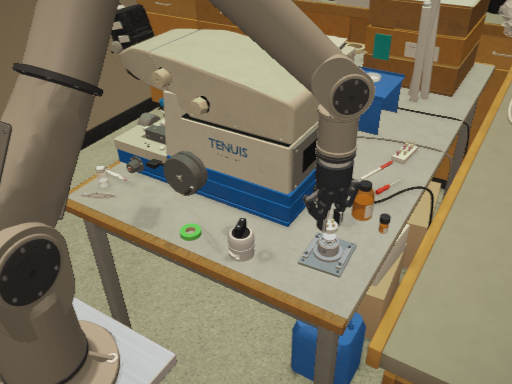

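Run:
```python
from h import *
np.set_printoptions(precision=4,suppress=True)
S=camera_model("scene");D=camera_model("side")
def px(c,u): return (c[0]-40+(u[0]+.5)/5-.5,c[1]-40+(u[1]+.5)/5-.5)
print("side puck",onz(ray(D,px((287,264),(213,163))),.0893),"stage",onz(ray(D,px((287,264),(211,225))),.058))
print("scene puck",onz(ray(S,px((328,233),(210,163))),.0893),"stage",onz(ray(S,px((328,233),(207,216))),.058))
for n,W,c in(("scene",S,(328,233)),("side",D,(287,264))):
  for dx in(-.018,0,.018):
    X=np.array([.536,-.2885,.0893])+dx*W["R"][0]*[1,1,0]
    print(n,dx,(proj(W,X)-np.array(c)+40)*5)
```

```text
side puck [ 0.5388 -0.2897  0.0893] stage [ 0.5355 -0.2948  0.058 ]
scene puck [ 0.5349 -0.2895  0.0893] stage [ 0.5364 -0.2897  0.058 ]
scene -0.018 [165.8592 159.623 ]
scene 0 [206.9814 158.9539]
scene 0.018 [248.1209 158.2847]
side -0.018 [157.9466 162.4242]
side 0 [203.397 161.795]
side 0.018 [248.8733 161.1653]
```

Run:
```python
import cv2,numpy as np
s=cv2.imread("pics/scene5.png");d=cv2.imread("pics/side5.png")
cv2.imwrite("pics/z5b.png",np.hstack([cv2.resize(s[213:248,310:345],(400,400),interpolation=cv2.INTER_CUBIC),cv2.resize(d[244:279,270:305],(400,400),interpolation=cv2.INTER_CUBIC)]))
```

```text
(no output)
```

View pics/z5b.png

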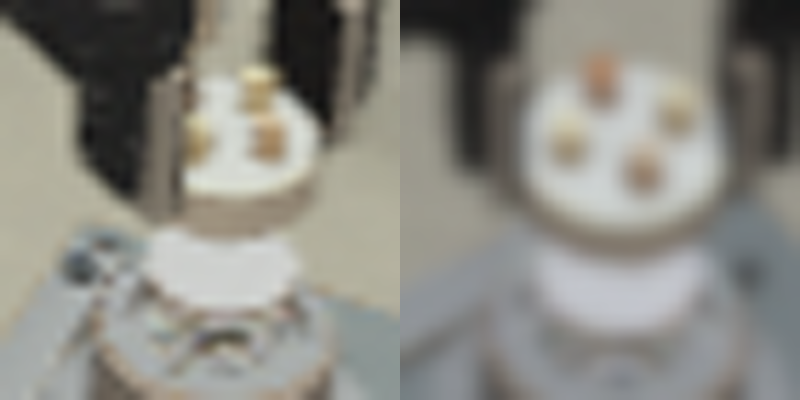

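Run:
```python
from h import *
np.set_printoptions(precision=4,suppress=True)
S=camera_model("scene");D=camera_model("side")
st=np.array([.536,-.2885,.058]);pk=st+[0,0,.0313]
# unknown relative offset d: (proj(pk+d)-proj(st)).x = measured
A=[];b=[]
for W,m in((S,329.3-329.1),(D,289.23-288.97)):
    base=proj(W,pk)[0]-proj(W,st)[0]
    g=[(proj(W,pk+e)[0]-proj(W,pk)[0])/.001 for e in(np.array([.001,0,0]),np.array([0,.001,0]))]
    A.append(g);b.append(m-base)
print(base,np.linalg.solve(A,b))
```

```text
0.36848947041261226 [0.0013 0.0024]
```

apply_moves(deltas=[{"xyz": [-0.0007, -0.0015, -0.004], "turn": 0}, {"xyz": [0, 0, -0.006], "turn": 0}, {"xyz": [0, 0, -0.005], "turn": 0}, {"xyz": [0, 0, -0.001], "turn": 0}, {"xyz": [0, 0, 0], "turn": 0}, {"xyz": [0, 0, 0], "turn": 0}])

```text
clock: 6.42
tcp_pos: [0.5379, -0.287, 0.2375]
orientation: [-2.703, -1.6, 0.0]
contact_force: [-0.1, 0.3, -0.1]
grip_width: 0.0339
```

apply_moves(deltas=[{"xyz": [0, 0, -0.001], "turn": 0}, {"xyz": [0, 0, 0], "turn": 0}, {"xyz": [0, 0, 0], "turn": 0}])

```text
clock: 6.67
tcp_pos: [0.538, -0.287, 0.2368]
orientation: [2.703, 1.6, 0.0]
contact_force: [-0.5, 0.0, -0.9]
grip_width: 0.0341
```

apply_moves(deltas=[{"xyz": [0, 0, -0.001], "turn": 0}, {"xyz": [0, 0, 0], "turn": 0}, {"xyz": [0, 0, 0], "turn": 0}])

```text
clock: 6.92
tcp_pos: [0.5381, -0.2871, 0.2359]
orientation: [2.703, 1.6, 0.0]
contact_force: [-0.8, 0.4, 0.4]
grip_width: 0.0335
```

apply_moves(deltas=[{"xyz": [0, 0, -0.0007], "turn": 0}, {"xyz": [0, 0, 0], "turn": 0}, {"xyz": [0, 0, 0], "turn": 0}])

```text
clock: 7.17
tcp_pos: [0.538, -0.2871, 0.2353]
orientation: [2.703, 1.6, 0.001]
contact_force: [-1.0, 1.5, 4.0]
grip_width: 0.0335
```

Run:
```python
from h import *
print(readout.get_obs()["contact_force"])
s=cv2.cvtColor(grab_frame("scene"),cv2.COLOR_RGB2BGR);d=cv2.cvtColor(grab_frame("side"),cv2.COLOR_RGB2BGR);w=cv2.cvtColor(grab_frame("wrist"),cv2.COLOR_RGB2BGR)
f=lambda i:cv2.resize(i,(400,400),interpolation=cv2.INTER_CUBIC)
cv2.imwrite("pics/z6.png",np.hstack([f(s[218:258,308:348]),f(d[249:289,267:307])]))
cv2.imwrite("pics/z6w.png",f(w[170:300,190:320]))
```

```text
[-1.00427048  1.45350606  4.03662772]
```

View pics/z6.png

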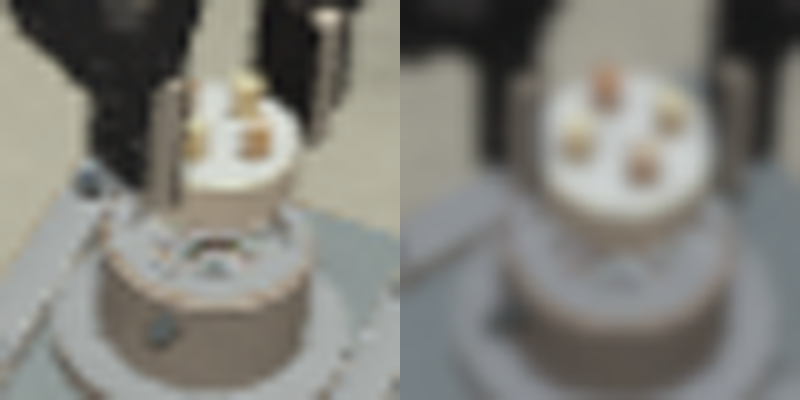

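View pics/z6w.png

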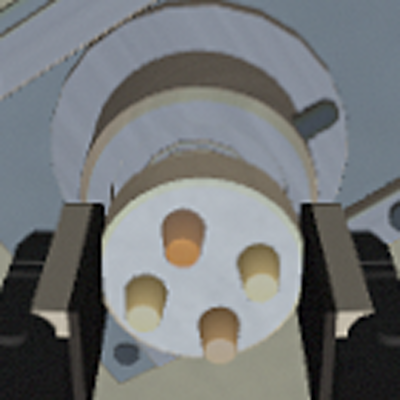

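Run:
```python
from h import *
np.set_printoptions(precision=4,suppress=True)
W=camera_model("wrist");k=400/130
P=lambda u,v,z:onz(rayf(W,(190+(u+.5)/k-.5,170+(v+.5)/k-.5)),z)
up=-W["R"][1]*[1,1,0];up/=np.linalg.norm(up);rt=W["R"][0]
zt=.058+.013
pf,pn,pl,pr=P(202,178,zt),P(202,357,zt),P(102,255,zt),P(302,255,zt)
c=(pf+pn)/2; print("puck",c,np.linalg.norm(pf-pn),np.linalg.norm(pl-pr),(pl+pr)/2)
bf=P(200,87,.043); print("boss far",bf,"-> centre if r=23.2",bf-up*.0232, "r24",bf-up*.024)
bl,br=P(82,195,.043),P(315,195,.043);print(bl,br,np.linalg.norm(bl-br))
a=P(337,112,.034);print("pin tip",a, a-.033*np.array([np.cos(.065),np.sin(.065),0]))
print(P(125,352,.018),up)
```

```text
puck [ 0.5364 -0.2875  0.071 ] 0.03575592007389073 0.03378422827660328 [ 0.538  -0.2845  0.071 ]
boss far [ 0.5475 -0.2666  0.043 ] -> centre if r=23.2 [ 0.5363 -0.2869  0.043 ] r24 [ 0.5359 -0.2876  0.043 ]
[ 0.516  -0.2752  0.043 ] [ 0.5565 -0.2975  0.043 ] 0.04616693902529151
pin tip [ 0.5676 -0.2874  0.034 ] [ 0.5346 -0.2895  0.034 ]
[ 0.4929 -0.3268  0.018 ] [ 0.4818  0.8763 -0.    ]
```

Wrist view: puck (0.5364,-0.2875), boss axis (0.536,-0.2875), so it is centred. Releasing.

apply_moves(deltas=[{"xyz": [0, 0, 0.0005], "turn": 0}, {"xyz": [0, 0, 0], "turn": 0}, {"xyz": [0, 0, 0], "turn": 0}, {"xyz": [0, 0, 0], "turn": 0}, {"xyz": [0, 0, 0], "turn": 0}, {"xyz": [0, 0, 0], "turn": 0}, {"xyz": [0, 0, 0], "turn": 0}, {"xyz": [0, 0, 0], "turn": 0}], claw=-1)

```text
clock: 7.98
tcp_pos: [0.5379, -0.287, 0.2355]
orientation: [-2.704, -1.6, 0.0]
contact_force: [0.8, 0.1, -0.4]
grip_width: 0.0854
```

apply_moves(deltas=[{"xyz": [0, 0, 0.015], "turn": 0}, {"xyz": [0, 0, 0.025], "turn": 0}, {"xyz": [0, 0, 0.03], "turn": 0}, {"xyz": [0, 0, 0.02], "turn": 0}, {"xyz": [-0.03, 0, 0], "turn": 0}, {"xyz": [-0.03, 0, 0], "turn": 0}, {"xyz": [0, 0, 0], "turn": 0}, {"xyz": [0, 0, 0], "turn": 0}])

```text
clock: 8.65
tcp_pos: [0.4763, -0.2874, 0.3258]
orientation: [-2.705, -1.597, -0.001]
contact_force: [0.9, 0.6, -0.1]
grip_width: 0.085
```

Run:
```python
from h import *
np.set_printoptions(precision=4,suppress=True)
print(readout.get_obs()["contact_force"])
W=camera_model("wrist");np.save("w7.npy",W,allow_pickle=True)
w=cv2.cvtColor(grab_frame("wrist"),cv2.COLOR_RGB2BGR);cv2.imwrite("pics/w7.png",w)
c=proj(W,(.536,-.2875,.071),True).astype(int);print(c)
cv2.imwrite("pics/w7z.png",cv2.resize(w[c[1]-50:c[1]+50,c[0]-50:c[0]+50],(600,600),interpolation=cv2.INTER_CUBIC))
```

```text
[ 0.9408  0.6293 -0.0746]
[323 164]
```

View pics/w7.png

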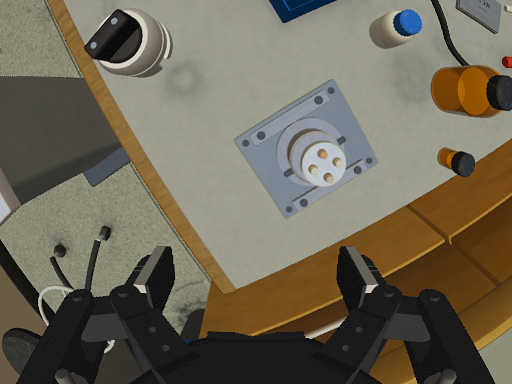

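View pics/w7z.png

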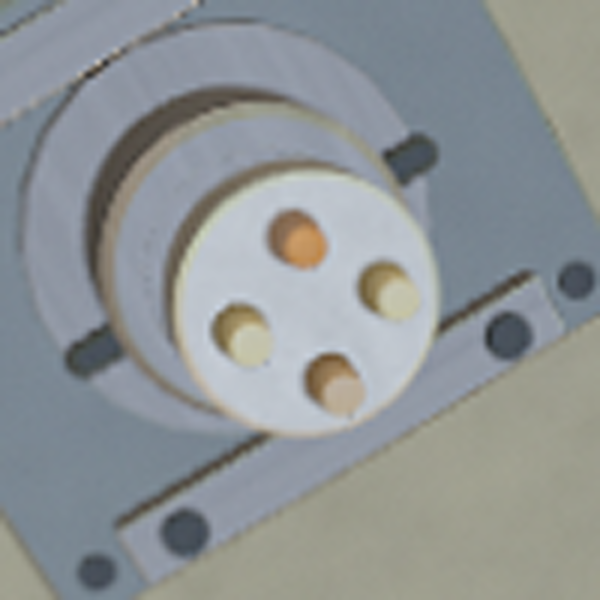

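Run:
```python
from h import *
np.set_printoptions(precision=4,suppress=True)
W=np.load("w7.npy",allow_pickle=True).item()
P=lambda u,v,z:onz(rayf(W,(273+(u+.5)/6-.5,114+(v+.5)/6-.5)),z)
print("puck",P(306,303,.071)); a,b=P(430,150,.034),P(75,361,.034);print("pins",a,b,(a+b)/2,np.linalg.norm(a-b),np.arctan2(*(a-b)[1::-1]))
n=[P(498,3,.0),0]
im=cv2.imread("pics/w7.png");cv2.imwrite("pics/w7c.png",cv2.resize(im[0:80,70:190],(720,480),interpolation=cv2.INTER_CUBIC))
```

```text
puck [ 0.5362 -0.2874  0.071 ]
pins [ 0.5677 -0.2867  0.034 ] [ 0.5043 -0.2901  0.034 ] [ 0.536  -0.2884  0.034 ] 0.06347962667311938 0.05430028613258675
```

View pics/w7c.png

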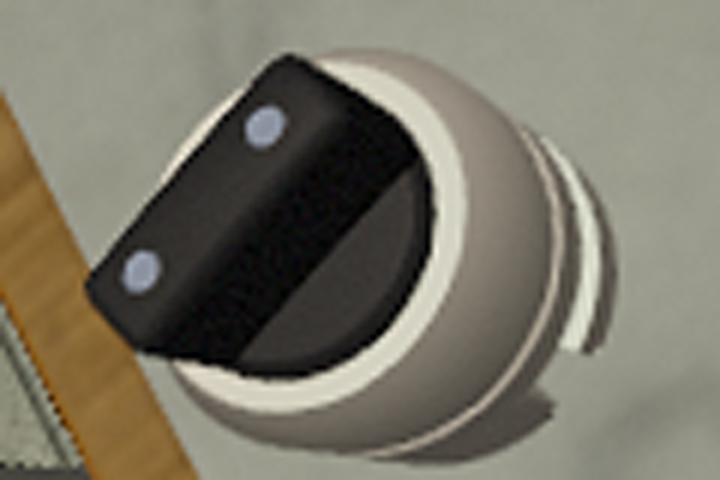

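apply_moves(deltas=[{"xyz": [-0.004, 0.018, 0], "turn": -0.08}, {"xyz": [-0.005, 0.026, 0], "turn": -0.11}, {"xyz": [-0.005, 0.026, 0], "turn": -0.11}, {"xyz": [-0.005, 0.026, 0], "turn": -0.11}, {"xyz": [-0.005, 0.026, 0], "turn": -0.11}, {"xyz": [-0.005, 0.026, 0], "turn": -0.11}, {"xyz": [-0.004, 0.026, 0], "turn": -0.11}, {"xyz": [0, 0, -0.02], "turn": -0.09}, {"xyz": [0, 0, 0], "turn": 0}, {"xyz": [0, 0, 0], "turn": 0}])

```text
clock: 9.53
tcp_pos: [0.4455, -0.1126, 0.3053]
orientation: [3.117, 0.38, -0.003]
contact_force: [-0.3, 0.3, 1.0]
grip_width: 0.0857
```

Run:
```python
from h import *
np.set_printoptions(precision=4,suppress=True)
o=readout.get_obs();print(o["tcp_pos"],o["contact_force"],o["joints"]);print(cv2.Rodrigues(o["orientation"])[0][:,1])
W=camera_model("wrist");np.save("w8.npy",W,allow_pickle=True)
w=cv2.cvtColor(grab_frame("wrist"),cv2.COLOR_RGB2BGR);cv2.imwrite("pics/w8.png",w)
c=proj(W,(.443,-.1135,.088),True).astype(int);print(c)
cv2.imwrite("pics/w8z.png",cv2.resize(w[c[1]-60:c[1]+60,c[0]-60:c[0]+60],(600,600),interpolation=cv2.INTER_CUBIC))
```

```text
[ 0.4455 -0.1126  0.3053] [-0.2852  0.2522  0.9711] [-0.6311  0.3735  0.911   2.1908 -0.4276  0.7631 -0.7645]
[ 0.2405 -0.9707  0.0011]
[255 218]
```

View pics/w8.png

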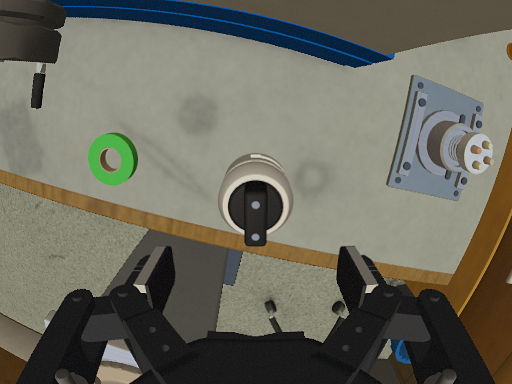

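View pics/w8z.png

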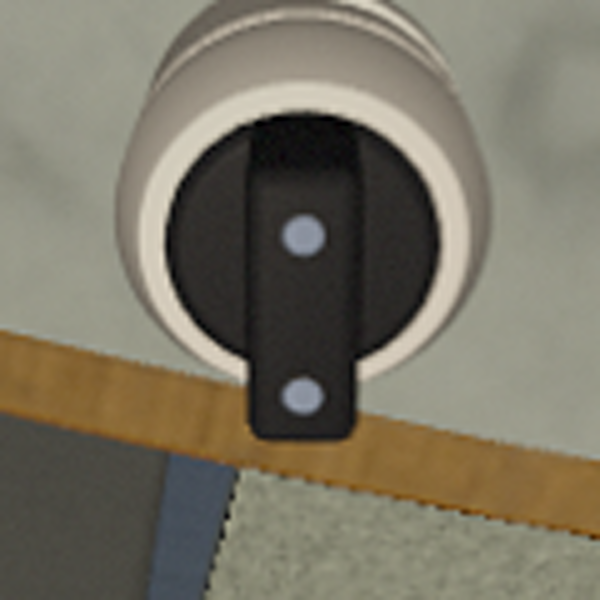

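Run:
```python
from h import *
np.set_printoptions(precision=4,suppress=True)
W=np.load("w8.npy",allow_pickle=True).item()
P=lambda u,v,z:onz(rayf(W,(195+(u+.5)/5-.5,158+(v+.5)/5-.5)),z)
a,b=P(304,235,.088),P(303,396,.088);print(a,b,(a+b)/2,np.arctan2(*(a-b)[1::-1]),np.linalg.norm(a-b))
a,b=P(249,300,.088),P(358,300,.088);print(np.linalg.norm(a-b))
print(readout.get_obs()["tcp_pos"],readout.get_obs()["contact_force"])
```

```text
[ 0.4531 -0.1107  0.088 ] [ 0.4295 -0.1164  0.088 ] [ 0.4413 -0.1135  0.088 ] 0.23688933224282976 0.024264317212159277
0.014926421603553654
[ 0.4455 -0.1136  0.3058] [-0.0698 -0.2014  0.5467]
```

apply_moves(deltas=[{"xyz": [-0.0025, 0, -0.02], "turn": -0.006}, {"xyz": [0, 0, -0.02], "turn": 0}, {"xyz": [0, 0, -0.015], "turn": 0}, {"xyz": [0, 0, -0.0085], "turn": 0}, {"xyz": [0, 0, 0], "turn": 0}, {"xyz": [0, 0, 0], "turn": 0}])

```text
clock: 10.08
tcp_pos: [0.4427, -0.1142, 0.2425]
orientation: [3.12, 0.363, 0.001]
contact_force: [0.5, 0.3, -0.4]
grip_width: 0.0853
```

apply_moves(deltas=[{"xyz": [0, 0, 0], "turn": 0}, {"xyz": [0, 0, 0], "turn": 0}, {"xyz": [0, 0, 0], "turn": 0}, {"xyz": [0, 0, 0], "turn": 0}, {"xyz": [0, 0, 0], "turn": 0}, {"xyz": [0, 0, 0], "turn": 0}, {"xyz": [0, 0, 0], "turn": 0}, {"xyz": [0, 0, 0], "turn": 0}, {"xyz": [0, 0, 0], "turn": 0}, {"xyz": [0, 0, 0], "turn": 0}], claw=1, squeeze=80)

```text
clock: 10.92
tcp_pos: [0.4426, -0.1131, 0.2423]
orientation: [-3.12, -0.365, -0.001]
contact_force: [-0.3, -0.6, 6.0]
grip_width: 0.0142
```

Run:
```python
from h import *
np.set_printoptions(precision=4,suppress=True)
o=readout.get_obs();print(o["tcp_pos"],o["contact_force"],o["moment"],o["grip_width"]);print(cv2.Rodrigues(o["orientation"])[0])
W=camera_model("wrist");np.save("w9.npy",W,allow_pickle=True)
w=cv2.cvtColor(grab_frame("wrist"),cv2.COLOR_RGB2BGR);cv2.imwrite("pics/w9.png",w)
cv2.imwrite("pics/w9z.png",cv2.resize(w[200:340,175:335],(800,700),interpolation=cv2.INTER_CUBIC)[:600])
```

```text
[ 0.4426 -0.1131  0.2423] [-0.2893 -0.6371  6.0058] [0.1576 0.2099 0.0014] 0.014231460851722968
[[ 0.973   0.2306  0.0005]
 [ 0.2306 -0.973   0.0002]
 [ 0.0006 -0.0001 -1.    ]]
```

View pics/w9z.png

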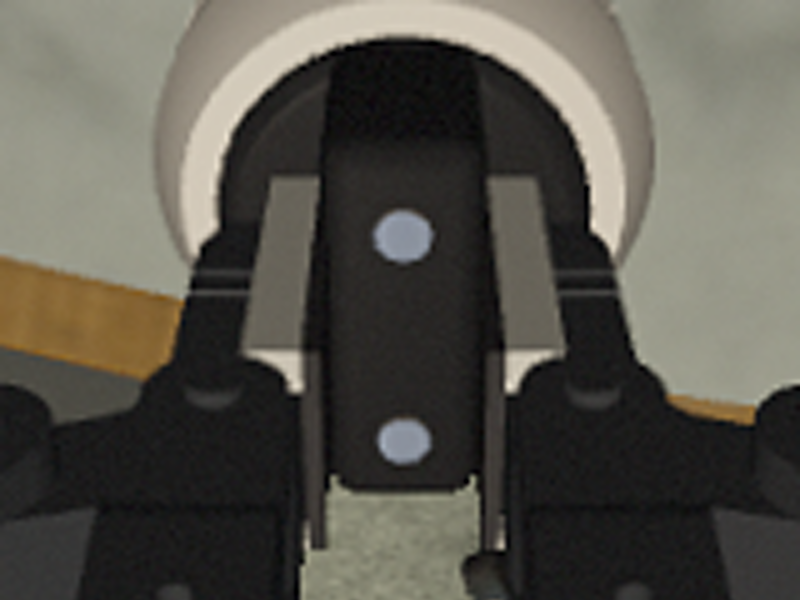

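Run:
```python
from h import *
np.set_printoptions(precision=4,suppress=True)
W=np.load("w9.npy",allow_pickle=True).item()
P=lambda u,v,z:onz(rayf(W,(175+(u+.5)/5-.5,200+(v+.5)/5-.5)),z)
a,b=P(403,236,.088),P(404,441,.088);print(a,b,(a+b)/2,np.arctan2(*(a-b)[1::-1]),np.linalg.norm(a-b))
tcp=np.array([.4426,-.1131,.2423]);print((a+b)/2-tcp)
# pad plane: lateral pads at y, tool x +-11mm, tip
bar=np.array([np.cos(.235),np.sin(.235),0]);j=np.array([.2306,-.973,0])
for zz in(.137,.155,.173):
  for s in(-.011,.011): 
    print(zz,s,(proj(W,tcp+bar*s+j*.008-[0,0,zz],True)-[175,200])*5,(proj(W,tcp+bar*s-j*.008-[0,0,zz],True)-[175,200])*5)
```

```text
[ 0.4527 -0.1102  0.088 ] [ 0.4291 -0.1159  0.088 ] [ 0.4409 -0.113   0.088 ] 0.23653672584979488 0.02429850547822583
[-0.0017  0.0001 -0.1543]
0.137 -0.011 [493.8483 524.4653] [319.6727 524.7473]
0.137 0.011 [501.2158 326.1753] [311.9046 326.4101]
0.155 -0.011 [484.4491 413.0692] [327.7062 413.2778]
0.155 0.011 [489.7539 225.9032] [321.8836 226.07  ]
0.173 -0.011 [476.5446 320.9075] [334.4682 321.0661]
0.173 0.011 [480.4478 145.6172] [329.9892 145.7412]
```

apply_moves(deltas=[{"xyz": [0, 0, 0.008], "turn": 0}, {"xyz": [0, 0, 0.02], "turn": 0}, {"xyz": [0, 0, 0.028], "turn": 0}, {"xyz": [0, 0, 0.028], "turn": 0}, {"xyz": [0, 0, 0.024], "turn": 0}, {"xyz": [0, 0, 0], "turn": 0}, {"xyz": [0, 0, 0], "turn": 0}])

```text
clock: 11.55
tcp_pos: [0.4426, -0.1128, 0.3508]
orientation: [-3.119, -0.366, -0.004]
contact_force: [-0.1, 0.4, -1.4]
grip_width: 0.0144
```

Run:
```python
from h import *
np.set_printoptions(precision=4,suppress=True)
o=readout.get_obs();print(o["tcp_pos"],o["contact_force"],o["moment"],o["grip_width"],o["joints"])
w=cv2.cvtColor(grab_frame("wrist"),cv2.COLOR_RGB2BGR);cv2.imwrite("pics/w10.png",w)
cv2.imwrite("pics/w10z.png",cv2.resize(w[200:340,175:335],(640,560),interpolation=cv2.INTER_CUBIC))
s=cv2.cvtColor(grab_frame("side"),cv2.COLOR_RGB2BGR);cv2.imwrite("pics/s10.png",s)
```

```text
[ 0.4426 -0.1128  0.3508] [-0.0815  0.449  -1.3867] [ 0.0262  0.0991 -0.0076] 0.014353988741048835 [-0.7358  0.2837  1.0128  2.1598 -0.323   0.8529 -0.8624]
```

View pics/w10z.png

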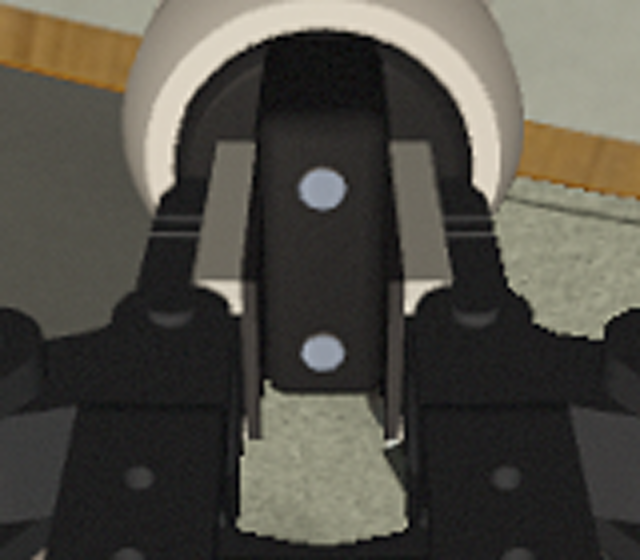

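View pics/s10.png

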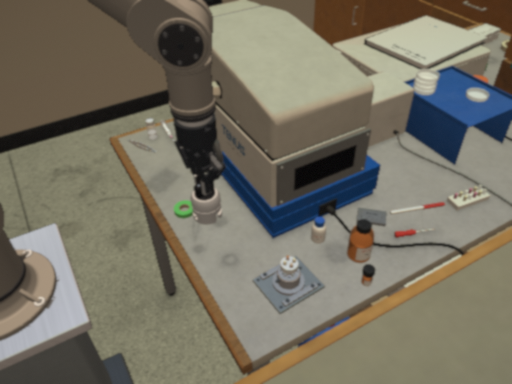

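apply_moves(deltas=[{"xyz": [0, -0.015, 0], "turn": 0.08}, {"xyz": [0, -0.023, 0], "turn": 0.11}, {"xyz": [0, -0.023, 0], "turn": 0.11}, {"xyz": [0.003, -0.023, 0], "turn": 0.11}, {"xyz": [0.006, -0.023, 0], "turn": 0.11}, {"xyz": [0.01, -0.023, 0], "turn": 0.11}, {"xyz": [0.014, -0.023, 0], "turn": 0.11}, {"xyz": [0.018, -0.0132, 0], "turn": 0.11}, {"xyz": [0.018, -0.007, 0], "turn": 0.11}, {"xyz": [0.014, 0, 0], "turn": 0.11}, {"xyz": [0.01, 0, 0], "turn": 0.1}, {"xyz": [0, 0, 0], "turn": 0.0515}])

```text
clock: 12.65
tcp_pos: [0.537, -0.2858, 0.3476]
orientation: [-2.339, -2.094, 0.001]
contact_force: [-0.4, 0.8, -0.7]
grip_width: 0.014
```

apply_moves(deltas=[{"xyz": [0, 0, 0], "turn": 0}, {"xyz": [0, 0, 0], "turn": 0}, {"xyz": [0, 0, 0], "turn": 0}])

```text
clock: 12.9
tcp_pos: [0.5347, -0.2863, 0.3489]
orientation: [-2.348, -2.084, 0.002]
contact_force: [0.3, -0.4, -0.9]
grip_width: 0.0144
```

Run:
```python
from h import *
np.set_printoptions(precision=4,suppress=True)
o=readout.get_obs();print(o["tcp_pos"],o["contact_force"],o["grip_width"],o["joints"]);R=cv2.Rodrigues(o["orientation"])[0];print(R,"toolx yaw",np.arctan2(R[1,0],R[0,0]))
W=camera_model("wrist");np.save("w11.npy",W,allow_pickle=True)
w=cv2.cvtColor(grab_frame("wrist"),cv2.COLOR_RGB2BGR);cv2.imwrite("pics/w11.png",w)
f=lambda i:cv2.resize(i,(400,400),interpolation=cv2.INTER_CUBIC)
ims=[]
for n in("scene","side"):
    im=cv2.cvtColor(grab_frame(n),cv2.COLOR_RGB2BGR);cv2.imwrite(f"pics/{n}11.png",im)
    c=proj(camera_model(n),(.536,-.288,.09)).astype(int);print(n,c);ims.append(f(im[c[1]-50:c[1]+50,c[0]-50:c[0]+50]))
cv2.imwrite("pics/z11.png",np.hstack(ims))
```

```text
[ 0.5347 -0.2863  0.3489] [ 0.2607 -0.4098 -0.8982] 0.014400572356071862 [-0.054   0.4776  0.5973  1.8099 -0.3219  0.9547  0.5614]
[[ 0.1187  0.9929 -0.002 ]
 [ 0.9929 -0.1187  0.0008]
 [ 0.0005 -0.0021 -1.    ]] toolx yaw 1.4517936926628225
scene [329 224]
side [287 255]
```

View pics/w11.png

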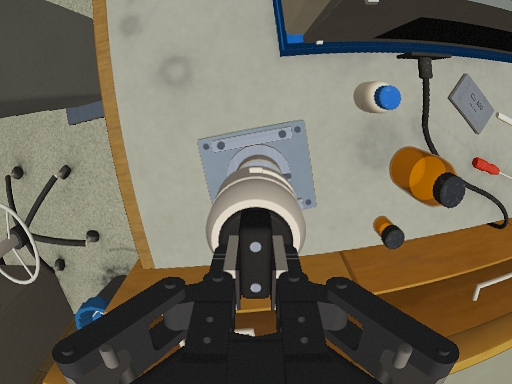

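View pics/z11.png

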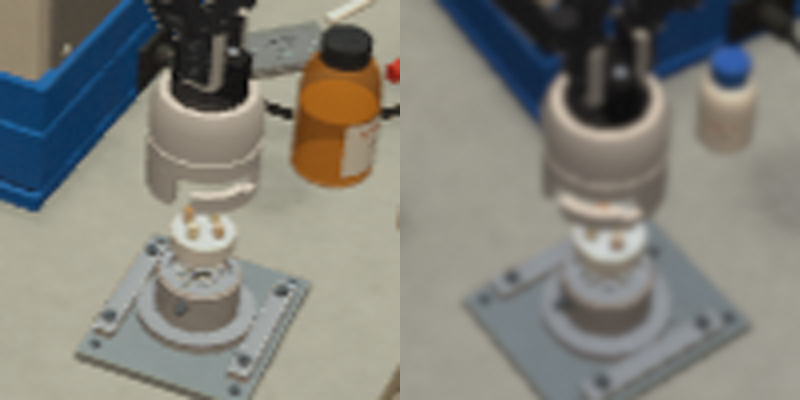

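Run:
```python
import cv2
for n,c in(("scene",(329,224)),("side",(287,255))):
    im=cv2.imread(f"pics/{n}11.png");cv2.imwrite(f"pics/{n}11z.png",cv2.resize(im[c[1]-38:c[1]+37,c[0]-35:c[0]+35],(560,600),interpolation=cv2.INTER_CUBIC))
```

```text
(no output)
```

View pics/scene11z.png

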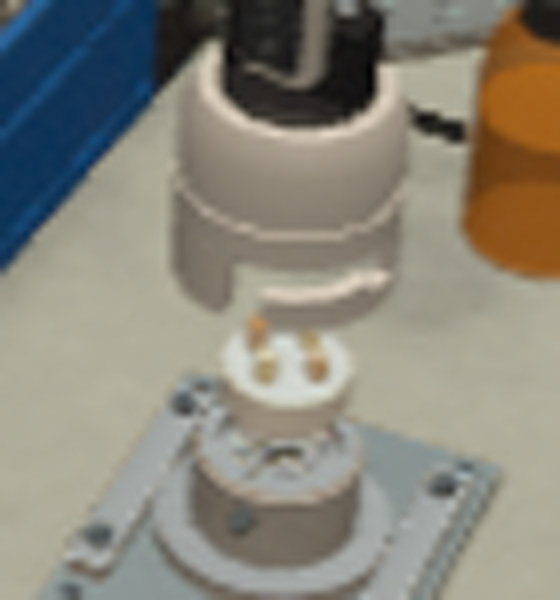

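View pics/side11z.png

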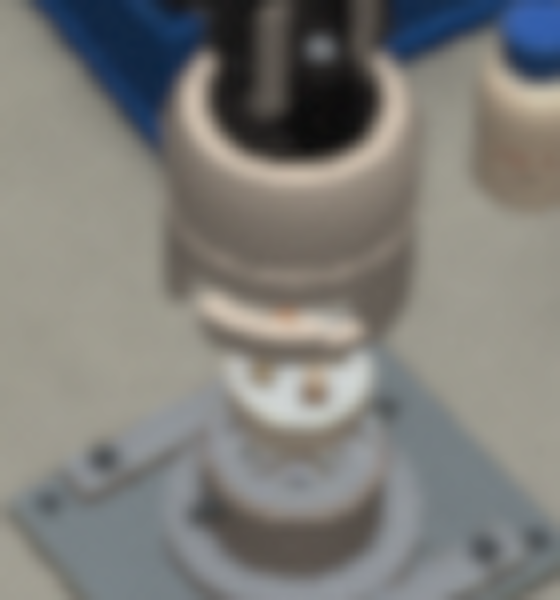

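Run:
```python
from h import *
np.set_printoptions(precision=4,suppress=True)
st=np.array([.536,-.288,0])
rows={}
for n,c,m in(("scene",(329,224),{.03:277.5,.071:288,.145:290.5,.13:282.5}),("side",(287,255),{.03:296.5,.071:299,.145:290,.13:289})):
    W=camera_model(n)
    for z,u in m.items():
        p=proj(W,st+[0,0,z]);pe=(p[0]-(c[0]-35)+.5)*8-.5;pv=(p[1]-(c[1]-38)+.5)*8-.5
        g=[(proj(W,st+[0,0,z]+e)[0]-p[0])/.001*8 for e in(np.array([.001,0,0]),np.array([0,.001,0]))]
        rows[n,z]=(u-pe,g);print(n,z,"pred",pe,pv,"meas",u,"diff",u-pe)
for z in(.03,.071,.145,.13):
    A=np.array([rows["scene",z][1],rows["side",z][1]]);b=[rows["scene",z][0],rows["side",z][0]]
    print(z,np.linalg.solve(A,b)+st[:2])
```

```text
scene 0.03 pred 270.66915715069763 476.4218167219792 meas 277.5 diff 6.830842849302371
scene 0.071 pred 280.4755572465151 364.736756500967 meas 288 diff 7.524442753484891
scene 0.145 pred 299.34173351017307 149.86993365478588 meas 290.5 diff -8.841733510173071
scene 0.13 pred 295.38926799660976 194.8845511077327 meas 282.5 diff -12.88926799660976
side 0.03 pred 282.4163631086917 465.8803575130951 meas 296.5 diff 14.083636891308288
side 0.071 pred 286.1183125367038 364.33803948760806 meas 299 diff 12.881687463296203
side 0.145 pred 293.3916599312761 164.83435403448289 meas 290 diff -3.391659931276081
side 0.13 pred 291.8511047540701 207.09088583797393 meas 289 diff -2.851104754070093
0.03 [ 0.5402 -0.2882]
0.071 [ 0.5394 -0.2887]
0.145 [ 0.537 -0.285]
0.13 [ 0.5383 -0.2832]
```

Run:
```python
import cv2
im=cv2.imread("pics/w11.png");cv2.imwrite("pics/w11z.png",cv2.resize(im[110:230,180:340],(800,600),interpolation=cv2.INTER_CUBIC))
cv2.imwrite("pics/w11y.png",cv2.resize(im[190:310,195:315],(600,600),interpolation=cv2.INTER_CUBIC))
```

```text
(no output)
```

View pics/w11z.png

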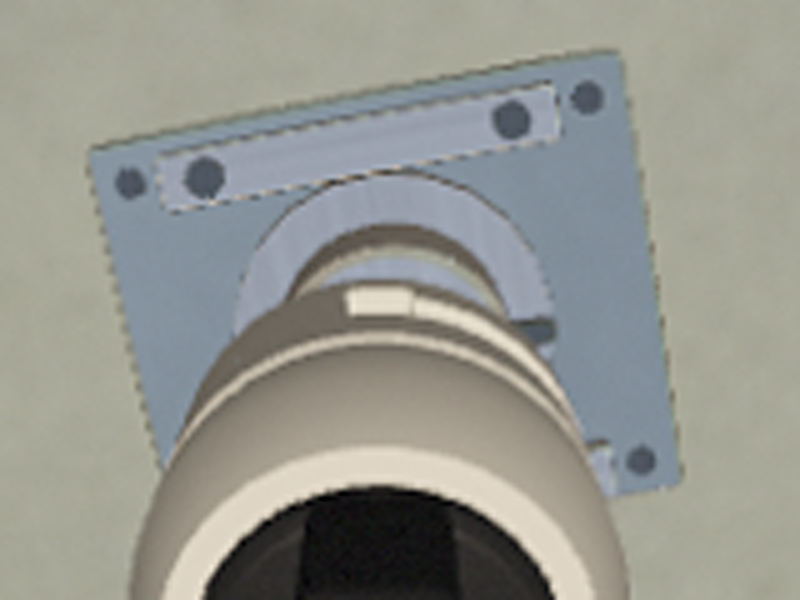

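View pics/w11y.png

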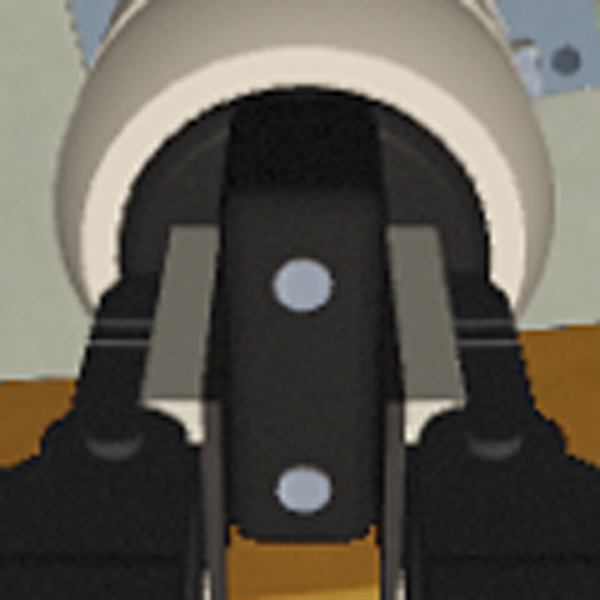

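Run:
```python
from h import *
np.set_printoptions(precision=4,suppress=True)
W=np.load("w11.npy",allow_pickle=True).item()
P=lambda u,v,z:onz(rayf(W,(180+(u+.5)/5-.5,110+(v+.5)/5-.5)),z)
c=[P(*u,.008) for u in((92,150),(617,50),(682,488))]
print("plate",c,(c[0]+c[2])/2,np.linalg.norm(c[0]-c[1]),np.linalg.norm(c[1]-c[2]),np.arctan2(*(c[1]-c[0])[1::-1]))
print("pin tip",P(555,328,.034)-.033*np.array([np.cos(.062),np.sin(.062),0]))
print("flange x",P(235,330,.0155),P(553,330,.0155))
print("boss far",P(400,245,.043)-.0235*np.array([.12,.993,0]))
zb=.3489-.2423+.088
Q=lambda u,v,z:onz(rayf(W,(195+(u+.5)/5-.5,190+(v+.5)/5-.5)),z)
a,b=Q(303,285,zb),Q(304,490,zb);print("bar",(a+b)/2,np.arctan2(*(a-b)[1::-1]),np.linalg.norm(a-b))
zr=zb-.028
print("rim x",P(163,600,zr),P(600,600,zr))
```

```text
plate [array([ 0.4764, -0.2425,  0.008 ]), array([ 0.589 , -0.2347,  0.008 ]), array([ 0.5962, -0.3342,  0.008 ])] [ 0.5363 -0.2884  0.008 ] 0.1129014118258116 0.09978442379421004 0.06908816114395433
pin tip [ 0.535  -0.2882  0.034 ]
flange x [ 0.5022 -0.2838  0.0155] [ 0.5692 -0.2918  0.0155]
boss far [ 0.5365 -0.2874  0.043 ]
bar [ 0.5328 -0.2863  0.1946] 1.4555617598432387 0.024291130453157554
rim x [ 0.5093 -0.2758  0.1666] [ 0.5588 -0.2817  0.1666]
```

apply_moves(deltas=[{"xyz": [0.003, -0.003, 0], "turn": 0.005}, {"xyz": [0, 0, -0.01], "turn": 0}, {"xyz": [0, 0, -0.015], "turn": 0}, {"xyz": [0, 0, -0.015], "turn": 0}, {"xyz": [0, 0, -0.012], "turn": 0}, {"xyz": [0, 0, -0.006], "turn": 0}, {"xyz": [0, 0, 0], "turn": 0}, {"xyz": [0, 0, 0], "turn": 0}])

```text
clock: 13.72
tcp_pos: [0.5384, -0.2894, 0.2919]
orientation: [-2.342, -2.094, 0.001]
contact_force: [-0.7, -1.1, -0.6]
grip_width: 0.0141
```

```bash
cat > look.py <<'E'
import sys
from h import *
t=sys.argv[1]
np.set_printoptions(precision=4,suppress=True)
o=readout.get_obs();R=cv2.Rodrigues(o["orientation"])[0];print(o["tcp_pos"],o["contact_force"],o["moment"],o["grip_width"],"yaw",np.arctan2(R[1,0],R[0,0]),"cap z",o["tcp_pos"][2]-.2423)
W=camera_model("wrist");np.save(f"w{t}.npy",W,allow_pickle=True)
w=cv2.cvtColor(grab_frame("wrist"),cv2.COLOR_RGB2BGR);cv2.imwrite(f"pics/w{t}.png",w)
cv2.imwrite(f"pics/w{t}z.png",cv2.resize(w[110:310,160:360],(600,600),interpolation=cv2.INTER_CUBIC))
ims=[]
for n,c in(("scene",(329,234)),("side",(287,265))):
    im=cv2.cvtColor(grab_frame(n),cv2.COLOR_RGB2BGR);cv2.imwrite(f"pics/{n}{t}.png",im)
    ims.append(cv2.resize(im[c[1]-35:c[1]+30,c[0]-25:c[0]+25],(400,520),interpolation=cv2.INTER_CUBIC))
cv2.imwrite(f"pics/z{t}.png",np.hstack(ims))
E
python3 look.py 12
```

```text
[ 0.5384 -0.2894  0.2919] [-0.6547 -1.0994 -0.6253] [ 0.0226 -0.0137 -0.0027] 0.014071620732630765 yaw 1.4590977995289178 cap z 0.049557027192314335
```

View pics/z12.png

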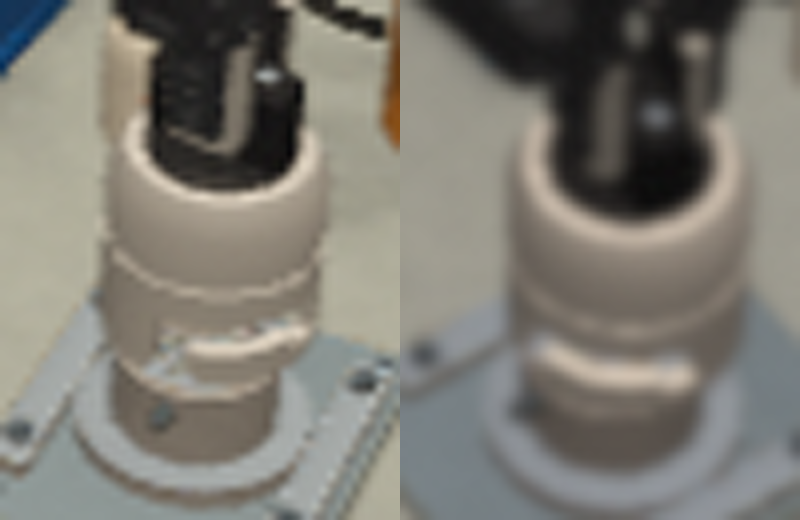

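View pics/w12z.png

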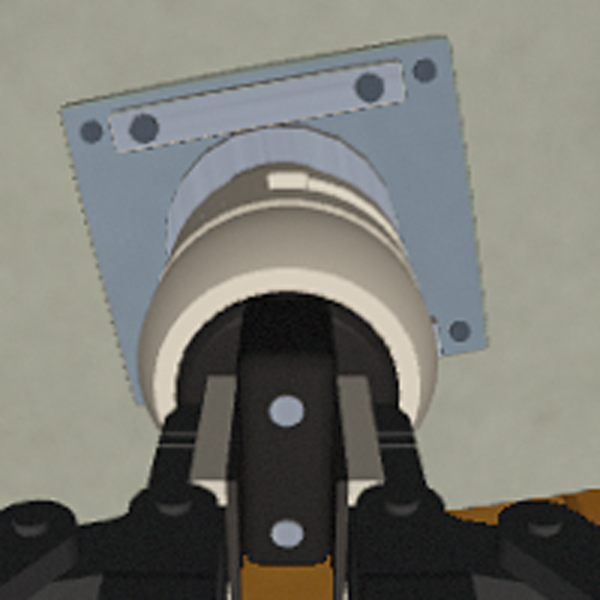

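```bash
cat > al.py <<'E'
from h import *
np.set_printoptions(precision=4,suppress=True)
def run(meas):  # meas: {name:[(z,u)...]} boss first, then cap ; crops x0 scale8
    st=np.array([.538,-.2885,0]);A=[];b=[]
    for n,x0 in(("scene",304),("side",262)):
        W=camera_model(n);d=[]
        for z,u in meas[n]:
            d.append(u-((proj(W,st+[0,0,z])[0]-x0+.5)*8-.5))
        g=[(proj(W,st+[0,0,.06]+e)[0]-proj(W,st+[0,0,.06])[0])/.001*8 for e in(np.array([.001,0,0]),np.array([0,.001,0]))]
        A.append(g);b.append(d[1]-d[0]);print(n,d, "mm right", (d[1]-d[0])/np.hypot(*g)*1000)
    print("cap-boss",np.linalg.solve(A,b))
E
python3 - <<'E'
from al import *
run({"scene":[(.03,195.5),(.085,213.5)],"side":[(.03,217),(.085,227.5)]})
run({"scene":[(.0155,193.5),(.085,213.5)],"side":[(.0155,214.5),(.085,227.5)]})
W=np.load("w12.npy",allow_pickle=True).item()
P=lambda u,v,z:onz(rayf(W,(160+(u+.5)/3-.5,110+(v+.5)/3-.5)),z)
c=[P(*u,.008) for u in((62,108),(448,38),(487,346))]
print("plate",(c[0]+c[2])/2,np.linalg.norm(c[0]-c[1]),np.linalg.norm(c[1]-c[2]),np.arctan2(*(c[1]-c[0])[1::-1]))
z=.088+.0495
a,b=P(286,410,z),P(287,533,z);print("bar",(a+b)/2,np.arctan2(*(a-b)[1::-1]))
E
```

```text
scene [np.float64(0.21570345682266634), np.float64(4.832693144101995)] mm right 1.2755653672381966
side [np.float64(7.0128927438231585), np.float64(12.191424677766918)] mm right 1.3087991391367133
cap-boss [ 0.0009 -0.001 ]
scene [np.float64(1.6132337978551732), np.float64(4.832693144101995)] mm right 0.8894606922381285
side [np.float64(5.847569185503744), np.float64(12.191424677766918)] mm right 1.603317834666446
cap-boss [ 0.0018 -0.0001]
plate [ 0.5359 -0.2877  0.008 ] 0.1138216502557471 0.09768106480147645 0.0647512328359706
bar [ 0.5368 -0.2893  0.1375] 1.4653634358073828
```

apply_moves(deltas=[{"xyz": [-0.001, 0.0012, 0], "turn": 0}, {"xyz": [0, 0, -0.003], "turn": 0}, {"xyz": [0, 0, -0.003], "turn": 0}, {"xyz": [0, 0, -0.003], "turn": 0}, {"xyz": [0, 0, 0], "turn": 0}, {"xyz": [0, 0, 0], "turn": 0}])

```text
clock: 14.37
tcp_pos: [0.5373, -0.288, 0.2827]
orientation: [-2.341, -2.094, 0.0]
contact_force: [0.3, -0.6, -0.6]
grip_width: 0.0142
```

```bash
python3 look.py 13
```

```text
[ 0.5373 -0.288   0.2827] [ 0.2879 -0.5742 -0.6395] [-0.0095  0.0369 -0.0064] 0.014168927250763364 yaw 1.4592519141026656 cap z 0.040383582180433225
```

View pics/z13.png

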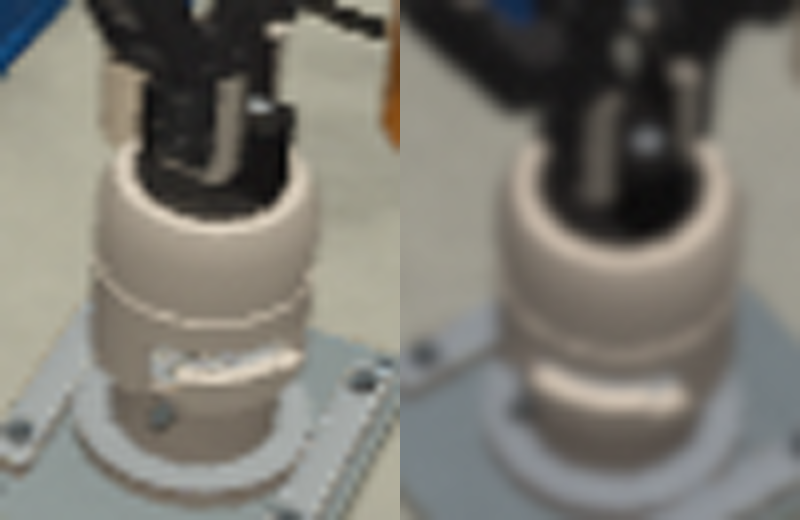

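apply_moves(deltas=[{"xyz": [0, 0, -0.002], "turn": 0}, {"xyz": [0, 0, -0.002], "turn": 0}, {"xyz": [0, 0, -0.002], "turn": 0}, {"xyz": [0, 0, 0], "turn": 0}])

```text
clock: 14.85
tcp_pos: [0.5373, -0.2879, 0.2765]
orientation: [-2.341, -2.094, 0.0]
contact_force: [0.1, -0.8, -0.4]
grip_width: 0.0145
```

apply_moves(deltas=[{"xyz": [0, 0, -0.002], "turn": 0}, {"xyz": [0, 0, -0.001], "turn": 0}, {"xyz": [0, 0, 0], "turn": 0}])

```text
clock: 15.1
tcp_pos: [0.5373, -0.2879, 0.2737]
orientation: [-2.341, -2.094, 0.0]
contact_force: [-0.0, -0.2, -1.4]
grip_width: 0.0145
```

```bash
python3 look.py 14
```

```text
[ 0.5373 -0.2879  0.2737] [-0.0251 -0.1981 -1.3779] [ 0.0044 -0.0222 -0.0422] 0.014471466707096826 yaw 1.4592908379068246 cap z 0.03142059109579229
```

View pics/z14.png

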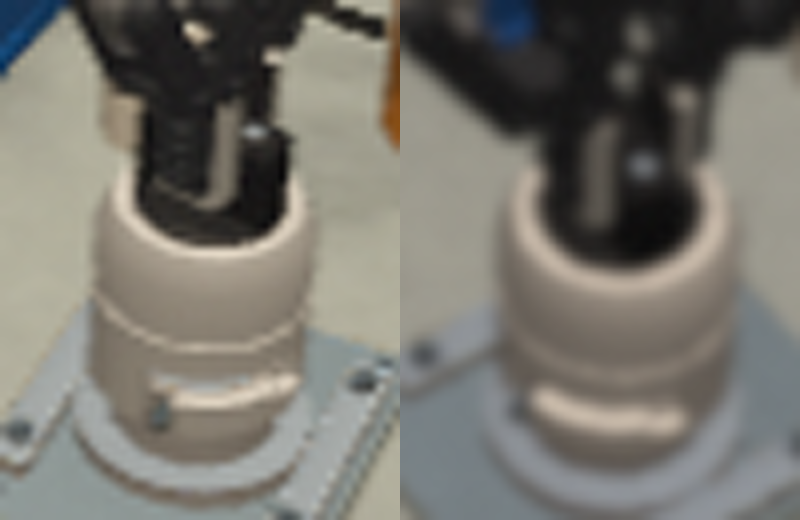

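The pins are in the entry slots with no side force. Pressing down now.

apply_moves(deltas=[{"xyz": [0, 0, -0.002], "turn": 0}, {"xyz": [0, 0, -0.002], "turn": 0}, {"xyz": [0, 0, -0.002], "turn": 0}, {"xyz": [0, 0, -0.002], "turn": 0}, {"xyz": [0, 0, 0], "turn": 0}, {"xyz": [0, 0, 0], "turn": 0}], claw=1, squeeze=110)

```text
clock: 15.75
tcp_pos: [0.5375, -0.2883, 0.2665]
orientation: [2.342, 2.094, 0.001]
contact_force: [-2.0, 0.4, 6.7]
grip_width: 0.0133
```

apply_moves(deltas=[{"xyz": [0, 0, -0.002], "turn": 0}, {"xyz": [0, 0, -0.002], "turn": 0}, {"xyz": [0, 0, -0.001], "turn": 0}, {"xyz": [0, 0, 0], "turn": 0}, {"xyz": [0, 0, 0], "turn": 0}])

```text
clock: 16.17
tcp_pos: [0.5375, -0.2883, 0.2619]
orientation: [2.342, 2.094, 0.001]
contact_force: [-1.7, 1.8, 10.3]
grip_width: 0.0135
```

apply_moves(deltas=[{"xyz": [0, 0, -0.0015], "turn": 0}, {"xyz": [0, 0, 0], "turn": 0}, {"xyz": [0, 0, 0], "turn": 0}])

```text
clock: 16.42
tcp_pos: [0.5375, -0.2884, 0.2605]
orientation: [2.342, 2.094, 0.001]
contact_force: [-2.3, 2.2, 11.1]
grip_width: 0.0133
```

```bash
python3 look.py 15
```

```text
[ 0.5375 -0.2884  0.2605] [-2.2627  2.208  11.0802] [ 0.4144  0.8052 -0.0175] 0.01329857532733796 yaw 1.4590127868629075 cap z 0.01819506796965384
```

View pics/z15.png

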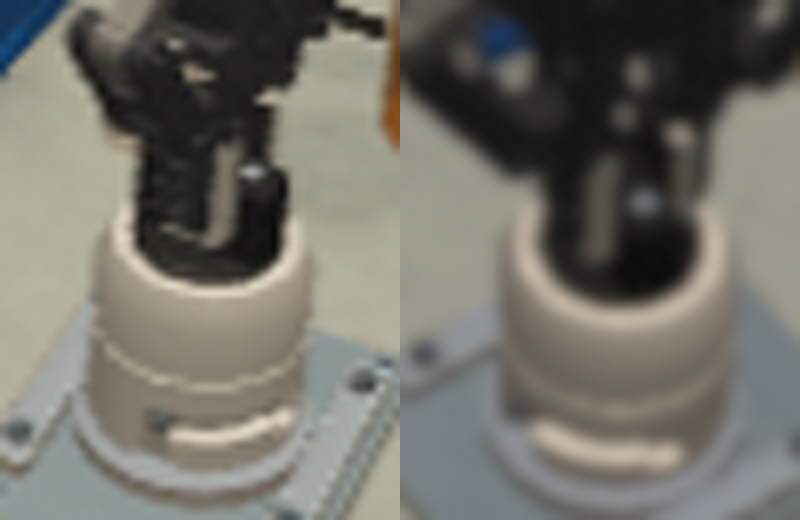

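View pics/w15z.png

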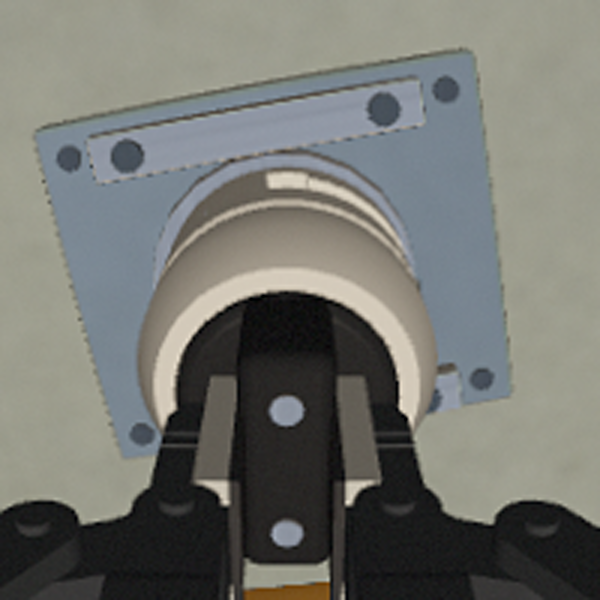

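apply_moves(deltas=[{"xyz": [-0.0008, 0.0008, 0], "turn": 0}, {"xyz": [0, 0, 0], "turn": 0}, {"xyz": [0, 0, 0], "turn": 0}])

```text
clock: 16.82
tcp_pos: [0.5371, -0.288, 0.2609]
orientation: [2.34, 2.092, 0.002]
contact_force: [-1.5, -0.2, 9.7]
grip_width: 0.0131
```

apply_moves(deltas=[{"xyz": [0, 0, 0], "turn": -0.05}, {"xyz": [0, 0, 0], "turn": -0.05}, {"xyz": [0, 0, 0], "turn": -0.05}, {"xyz": [0, 0, 0], "turn": -0.05}, {"xyz": [0, 0, 0], "turn": 0}, {"xyz": [0, 0, 0], "turn": 0}])

```text
clock: 17.32
tcp_pos: [0.5373, -0.2882, 0.261]
orientation: [2.537, 1.847, 0.002]
contact_force: [-1.4, -0.7, 9.3]
grip_width: 0.013
```

```bash
cat > st.py <<'E'
from h import *
np.set_printoptions(precision=4,suppress=True)
o=readout.get_obs();R=cv2.Rodrigues(o["orientation"])[0];print(o["tcp_pos"],o["contact_force"],o["moment"],o["grip_width"],"yaw",np.arctan2(R[1,0],R[0,0]),"cap z",o["tcp_pos"][2]-.2423)
E
python3 st.py
```

```text
[ 0.5373 -0.2882  0.261 ] [-1.4165 -0.6635  9.2528] [-0.0673  0.3902 -0.0702] 0.013037334753496678 yaw 1.2585348328148909 cap z 0.018699443388892817
```

Turning freely with only small side forces. Continuing in steps.

apply_moves(deltas=[{"xyz": [0, 0, -0.0003], "turn": -0.06}, {"xyz": [0, 0, 0], "turn": -0.06}, {"xyz": [0, 0, 0], "turn": -0.06}, {"xyz": [0, 0, 0], "turn": -0.06}, {"xyz": [0, 0, 0], "turn": -0.06}, {"xyz": [0, 0, 0], "turn": 0}, {"xyz": [0, 0, 0], "turn": 0}])

```text
clock: 17.9
tcp_pos: [0.5371, -0.2884, 0.2607]
orientation: [2.785, 1.447, 0.002]
contact_force: [-1.3, -0.6, 9.4]
grip_width: 0.0137
```

apply_moves(deltas=[{"xyz": [0, 0, 0], "turn": -0.06}, {"xyz": [0, 0, 0], "turn": -0.06}, {"xyz": [0, 0, 0], "turn": -0.06}, {"xyz": [0, 0, 0], "turn": -0.06}, {"xyz": [0, 0, 0], "turn": -0.06}, {"xyz": [0, 0, 0], "turn": 0}, {"xyz": [0, 0, 0], "turn": 0}])

```text
clock: 18.48
tcp_pos: [0.537, -0.2884, 0.2606]
orientation: [2.97, 1.014, 0.002]
contact_force: [-1.9, -1.3, 10.5]
grip_width: 0.0132
```

```bash
python3 st.py; python3 look.py 16
```

```text
[ 0.537  -0.2884  0.2606] [-1.9009 -1.254  10.4954] [-0.1202  0.5015 -0.1177] 0.013243298396423625 yaw 0.6582144523684561 cap z 0.01834527492309887
[ 0.537  -0.2884  0.2606] [-1.9009 -1.254  10.4954] [-0.1202  0.5015 -0.1177] 0.013243298396423625 yaw 0.6582144523684561 cap z 0.01834527492309887
```

View pics/z16.png

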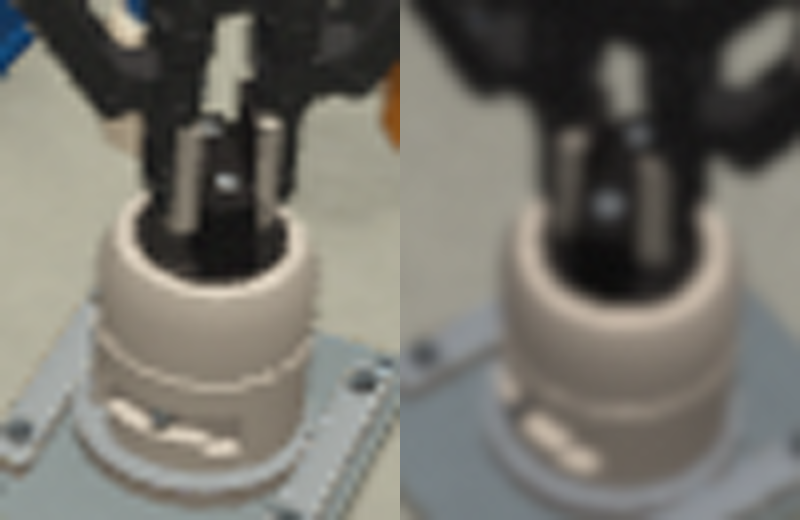

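View pics/w16.png

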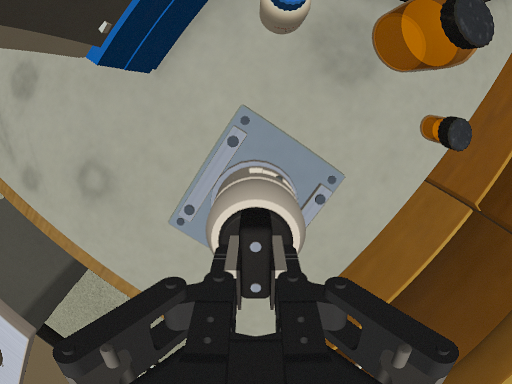

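The pin is mid-slot (scene crop ~160,420) and the cap has turned with the grip.

apply_moves(deltas=[{"xyz": [0, 0, 0], "turn": -0.06}, {"xyz": [0, 0, 0], "turn": -0.06}, {"xyz": [0, 0, 0], "turn": -0.06}, {"xyz": [0, 0, 0], "turn": -0.06}, {"xyz": [0, 0, 0], "turn": -0.06}, {"xyz": [0, 0, 0], "turn": -0.06}, {"xyz": [0, 0, 0], "turn": -0.06}, {"xyz": [0, 0, 0], "turn": 0}, {"xyz": [0, 0, 0], "turn": 0}])

```text
clock: 19.38
tcp_pos: [0.537, -0.2883, 0.2605]
orientation: [3.117, 0.373, 0.003]
contact_force: [-1.6, -0.7, 10.2]
grip_width: 0.0132
```

```bash
python3 st.py
```

```text
[ 0.537  -0.2883  0.2605] [-1.6283 -0.7332 10.1558] [-0.0547  0.4177 -0.0895] 0.013197499822339975 yaw 0.2383818133774034 cap z 0.018249649572851884
```

apply_moves(deltas=[{"xyz": [0, 0, 0], "turn": -0.05}, {"xyz": [0, 0, 0], "turn": -0.05}, {"xyz": [0, 0, 0], "turn": -0.05}, {"xyz": [0, 0, 0], "turn": -0.025}, {"xyz": [0, 0, 0], "turn": 0}, {"xyz": [0, 0, 0], "turn": 0}])

```text
clock: 19.88
tcp_pos: [0.537, -0.2883, 0.2606]
orientation: [3.138, 0.1, 0.003]
contact_force: [-1.7, -0.1, 11.5]
grip_width: 0.0136
```

```bash
python3 st.py
```

```text
[ 0.537  -0.2883  0.2606] [-1.6778 -0.1481 11.4995] [ 0.0037  0.4184 -0.0001] 0.0135922327197934 yaw 0.06368994711993371 cap z 0.018322295930968763
```

apply_moves(deltas=[{"xyz": [0, 0, 0], "turn": -0.015}, {"xyz": [0, 0, 0], "turn": -0.015}, {"xyz": [0, 0, 0], "turn": 0}, {"xyz": [0, 0, 0], "turn": 0}])

```text
clock: 20.22
tcp_pos: [0.5369, -0.2882, 0.2606]
orientation: [3.139, 0.053, 0.003]
contact_force: [-1.7, 1.0, 10.9]
grip_width: 0.0135
```

```bash
python3 st.py
```

```text
[ 0.5369 -0.2882  0.2606] [-1.747   1.0042 10.866 ] [0.0659 0.4969 0.046 ] 0.013507829672284997 yaw 0.03402013676015524 cap z 0.01831931869435635
```

apply_moves(deltas=[{"xyz": [0, 0, 0], "turn": -0.015}, {"xyz": [0, 0, 0], "turn": 0}, {"xyz": [0, 0, 0], "turn": 0}])

```text
clock: 20.47
tcp_pos: [0.537, -0.2881, 0.2606]
orientation: [3.14, 0.03, 0.003]
contact_force: [-1.7, 0.3, 10.6]
grip_width: 0.0133
```

```bash
python3 st.py; python3 look.py 17
```

```text
[ 0.537  -0.2881  0.2606] [-1.6581  0.3423 10.5864] [0.2174 0.5091 0.1542] 0.013250243724027869 yaw 0.01925056062590461 cap z 0.018295982966891194
[ 0.537  -0.2881  0.2606] [-1.6581  0.3423 10.5864] [0.2174 0.5091 0.1542] 0.013250243724027869 yaw 0.01925056062590461 cap z 0.018295982966891194
```

View pics/w17.png

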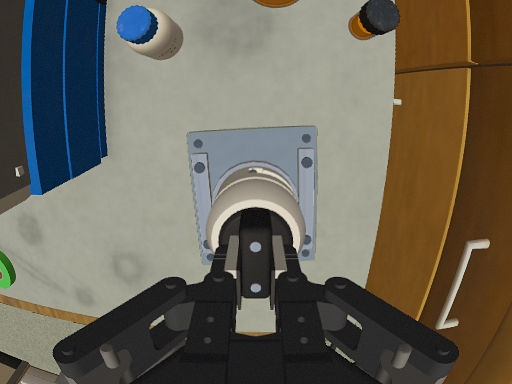

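View pics/z17.png

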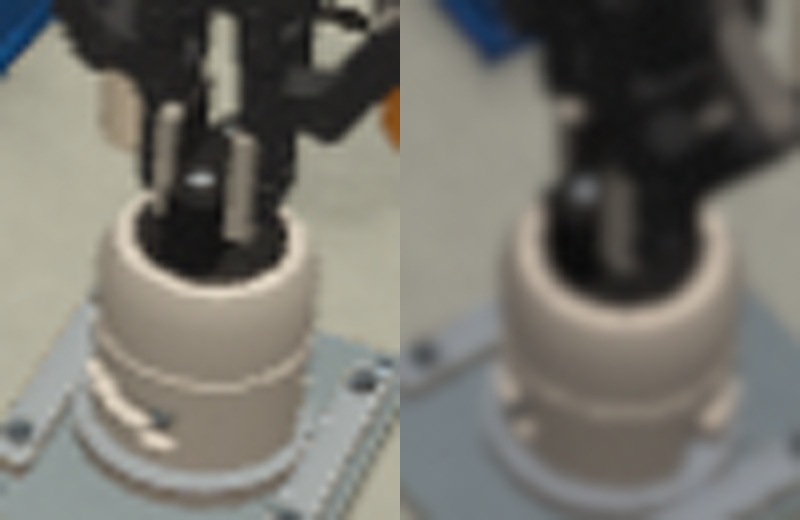

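apply_moves(deltas=[{"xyz": [0, 0, 0], "turn": 0.03}, {"xyz": [0, 0, 0], "turn": 0}, {"xyz": [0, 0, 0.001], "turn": 0}, {"xyz": [0, 0, 0.001], "turn": 0}, {"xyz": [0, 0, 0.001], "turn": 0}, {"xyz": [0, 0, 0.001], "turn": 0}, {"xyz": [0, 0, 0], "turn": 0}, {"xyz": [0, 0, 0], "turn": 0}])

```text
clock: 21.28
tcp_pos: [0.537, -0.2881, 0.2644]
orientation: [3.139, 0.077, 0.003]
contact_force: [-2.4, -0.0, 8.7]
grip_width: 0.0135
```

```bash
python3 st.py
```

```text
[ 0.537  -0.2881  0.2644] [-2.4296 -0.0009  8.7011] [-0.0132  0.3227 -0.018 ] 0.01348360525714731 yaw 0.04899026904658154 cap z 0.022097527317498172
```

apply_moves(deltas=[{"xyz": [0, 0, 0.001], "turn": 0}, {"xyz": [0, 0, 0.001], "turn": 0}, {"xyz": [0, 0, 0], "turn": 0}, {"xyz": [0, 0, 0], "turn": 0}])

```text
clock: 21.62
tcp_pos: [0.537, -0.2881, 0.2663]
orientation: [3.139, 0.077, 0.003]
contact_force: [-0.9, -0.9, 7.2]
grip_width: 0.0134
```

```bash
python3 st.py
```

```text
[ 0.537  -0.2881  0.2663] [-0.9281 -0.9086  7.2087] [-0.0485  0.2933 -0.0094] 0.0134250400837911 yaw 0.04901326156071065 cap z 0.023950961740969473
```

apply_moves(deltas=[{"xyz": [0, 0, 0.0005], "turn": 0}, {"xyz": [0, 0, 0.0005], "turn": 0}, {"xyz": [0, 0, 0], "turn": 0}, {"xyz": [0, 0, 0], "turn": 0}])

```text
clock: 21.95
tcp_pos: [0.537, -0.2879, 0.2667]
orientation: [3.139, 0.077, 0.002]
contact_force: [0.6, -3.0, 4.2]
grip_width: 0.0134
```

```bash
python3 st.py
```

```text
[ 0.537  -0.2879  0.2667] [ 0.5681 -3.0147  4.2011] [-0.7113 -0.2025  0.0261] 0.013360250842895618 yaw 0.049046941163676874 cap z 0.024423244961865848
```

apply_moves(deltas=[{"xyz": [0, -0.0005, 0.0004], "turn": 0}, {"xyz": [0, 0, 0], "turn": 0}, {"xyz": [0, 0, 0], "turn": 0}, {"xyz": [0, 0, 0], "turn": 0}])

```text
clock: 22.28
tcp_pos: [0.537, -0.288, 0.2668]
orientation: [3.139, 0.077, 0.002]
contact_force: [2.3, -3.8, 1.2]
grip_width: 0.0134
```

```bash
python3 st.py; python3 look.py 18
```

```text
[ 0.537  -0.288   0.2668] [ 2.3155 -3.7768  1.2499] [-0.9725 -0.6953 -0.0425] 0.013387105577801412 yaw 0.0493486385258486 cap z 0.02448444316816381
[ 0.537  -0.288   0.2668] [ 2.3155 -3.7768  1.2499] [-0.9725 -0.6953 -0.0425] 0.013387105577801412 yaw 0.0493486385258486 cap z 0.02448444316816381
```

View pics/z18.png

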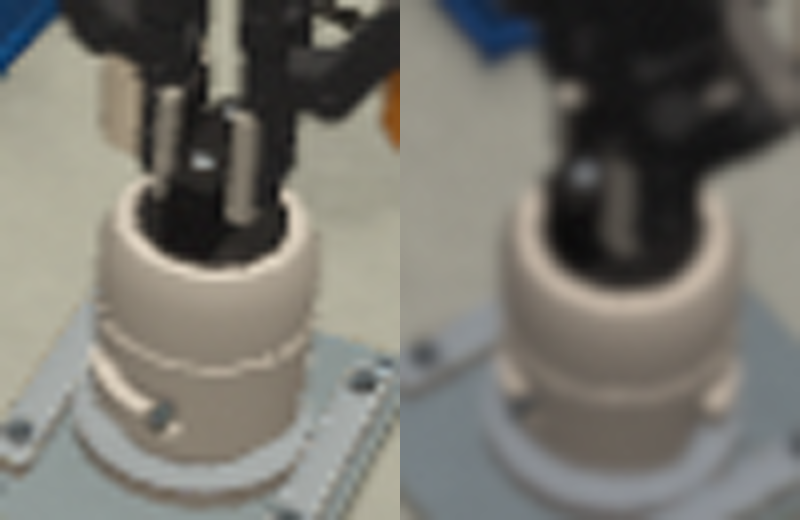

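View pics/w18z.png

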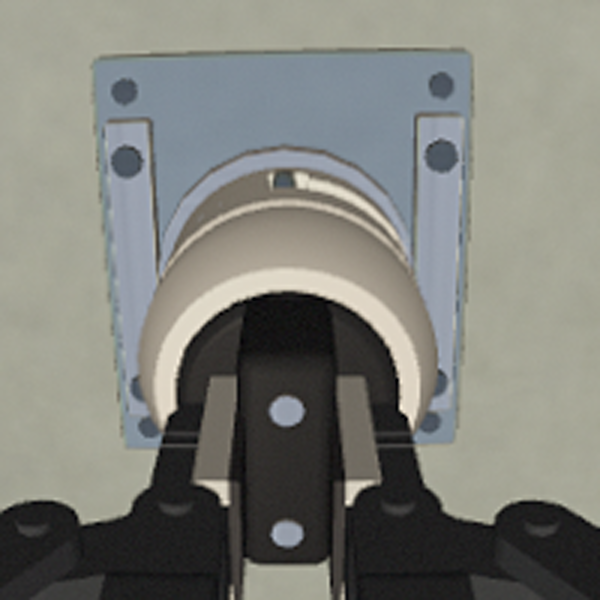

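apply_moves(deltas=[{"xyz": [0, 0, -0.0002], "turn": 0}, {"xyz": [0, 0, 0], "turn": 0}, {"xyz": [0, 0, 0], "turn": 0}, {"xyz": [0, 0, 0], "turn": 0}, {"xyz": [0, 0, 0], "turn": 0}, {"xyz": [0, 0, 0], "turn": 0}])

```text
clock: 22.93
tcp_pos: [0.5369, -0.288, 0.2667]
orientation: [3.14, 0.077, 0.002]
contact_force: [2.9, -2.9, 2.5]
grip_width: 0.0133
```

```bash
python3 st.py
python3 - <<'E'
from h import *
cv2.imwrite("pics/fin.png",cv2.cvtColor(grab_frame("scene"),cv2.COLOR_RGB2BGR))
E
```

```text
[ 0.5369 -0.288   0.2667] [ 2.9393 -2.9252  2.4643] [-1.042  -0.7421  0.0028] 0.013250909276543297 yaw 0.04931152996589255 cap z 0.024418778281171866
```

View pics/fin.png

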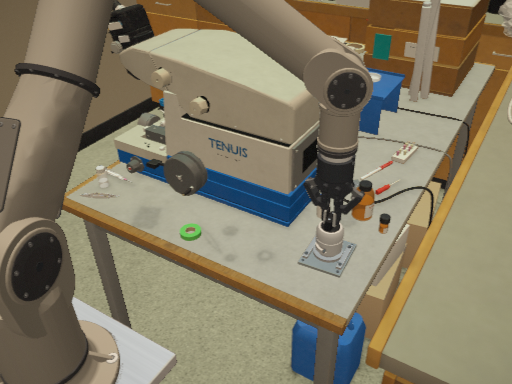

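The cap is locked and steady, and the bystanders are where they were. Handing in.

```bash
python3 -c "
from bench import r
print(r.hand_in())"
```

```text
the job is handed in; nothing more can be done
None
```

The transit pot is loaded and the cap is locked on it. I handed the job in at about 23 s with the cap still gripped. The hand-in reports no verdict, so what follows is from my own checks.

- **Puck:** it stands on the spring stage, blocks up. After I let go, the wrist camera put it within about 1 mm of the pot's axis. I could not see it once the cap was on.
- **Cap:** I pressed it to about 18 mm above the pot's origin and turned it clockwise until the torque showed the stop. I backed off 0.03 rad so the pins sit free in the pockets, then eased up.
- **Last readings:**
  - The cap's origin is about 24.4 mm above the pot's.
  - The bar is about 0.015 rad off the pins' line.
  - The visible pins sit in the end pockets.
  - About 2.5 N of upward force is left on the tool, plus about 3 N each way in x and y.
- **Bystanders:** none had visibly moved in the last scene picture.

**Disagreements:**
- The fixed cameras and the wrist camera differed by 2–4 mm on positions, so I lined up the cap by relative measurements and contact force.
- The finger-opening reading was about 2 to 3 mm below the known sizes of the puck and the bar.

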